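# Lay out an order on its silhouette pads

### The arm

A 7-joint arm with a two-finger parallel gripper is mounted at the origin on the work surface. World frame = base frame: x ahead of the robot, y to its left, z up, the work surface at z = 0. Lengths are in m, angles in degrees, forces in N, time in s.
With the tool pointing down it reaches from about 0.35 to 0.9 m from the base axis. Payload 7.2 kg.
Tool frame: the origin (TCP) lies at the very end of the fingers, on their centre line; the grasp point (between the pads) lies 19 mm behind it (bot.pinch_z is the distance from the TCP to the grasp point, in m); z points along the fingers, y is the line along which they close (so a half turn about z gives the same grasp; the last joint's range is limited). The gripper opens to 85 mm and grips with 20 to 120 N. Pads are 22 mm wide; open, the fingers measure 114 mm over their backs; the gripper's body (76 mm by 85 mm) begins 54 mm behind the grasp point. The pads swing forward as they close: fully open they stand 13 mm farther back than shut.
Start: joints at [-69.798, 23.554, -0.728, 91.456, 0.321, 64.991, -4.71], TCP at [0.255, 0.57, 0.231] pointing down, gripper open.
Joint ranges: [-169.25, 169.25], [-16.82, 113.86], [-84.01, 82.57], [7.8, 145.47], [-59.2, 239.2], [7.22, 106.19], [-163.78, 163.78]. Speed limits (degrees/s): [136.94, 136.94, 172.46, 172.46, 180, 180, 180].

### API

Orientations are given as [roll, pitch, yaw] about the fixed x, y, z axes, in that order (R = Rz(yaw) Ry(pitch) Rx(roll)).
In Python, from cell import bot, capture gives the robot as it stands.
- The arm moves only by the tool send_rows, never from a script. Its argument "rows" is a list of rows, each an object with "travel": the shift along the tool's x, y, z in mm, a list of three; "delta_rot": the turn, a rotation vector about the tool's x, y, z in rad, a list of three. A call has 1 to 5 rows; each row shifts and turns the commanded pose from where the row before left it, along the tool's axes as they then stand; what a row does not reach is not made up. A row lasts 1/10 s, in which the tool goes at most 50 mm and 8.59 degrees, less where a joint would pass 70% of its speed; a pose out of reach is approached as far as the arm can. A call with a gripper value outside its range is refused whole. "grip" is the finger opening in mm, from 0 to 85.4, set as the call begins (left out, the last holds). The fingers move at their own pace and stop on an object; "force" is the grip in N (left out, the last holds). Time passes only in rows, so rows that do not move let the fingers close. It gives the time, the measured TCP pose, the force, the opening and the grip force at its end, in the units of the state.
- bot.get_state(): the state, without advancing time (a new reading comes with each control period).
- capture(name): name is "scene" or "top"; returns a dict with "frame" (400x640x3 uint8, blue, green, red), "intrinsics" (3x3 intrinsics, pixels), "R" (3x3) and "t" (3): a world point X has camera coordinates R X + t. Camera axes: x right, y down, z forward; pixel columns grow to the right and rows downward; lengths in m; the calibration is good to about 2 mm. A picture is of the moment at which its call begins. There is no depth.
- bot.job_done(): hands the job in; it is judged then, once.
The state is a dict: "t": time; "q": joint angles; "qd": joint speeds; "joint_torque": joint torques, N m; "position": TCP position; "tool_rot": TCP orientation; "force": force on the tool from outside, world axes, zero at the start; "moment": the same for the moment, N m; "gripper_width": finger opening in m; "gripper_force": force on a finger pad.
Only numpy, scipy, OpenCV 4.12 (cv2) and the standard library are available. Lean on these libraries where they do the work, as an engineer would, in place of code of your own. Each camera call takes 0.05 s, during which the arm holds its last target. There are 200 camera calls.

### The job

Lay the four articles of this order out for the packing check: put the green glass stopper, the white corner guard, the large walnut knob and the small walnut knob each squarely on the black pad that shows its silhouette, right way round (the guard's upright leg on the red stripe, the stopper's plug on the narrow part of its shape) and standing or lying on the same side as now. Do not drop the glass stopper or let it fall, set it down; and leave the blue bottle and the amber tape roll where they are.

Things in the scene. Friction and masses are not known exactly. Their poses are not given: they have to be found in the camera images.
- stopper: Green glass bottle stopper lying flat: a round head (upright disc, 42 mm across, 18 mm high) with a plug, 18 mm thick tapering to 14 mm, sticking out sideways along its +x until 53 mm from the origin. Loose, about 90 g. Origin: centre of the head's underside; z up. Grip it across the head, closing along its y.
- guard: White nylon pallet corner guard, an L section 60 mm long (along its y): an upright leg 8 mm thick (along x), 44 mm high, and a flat leg 6 mm thick lying on the surface from the upright leg out to x = +46 mm. Loose, about 80 g. Origin: centre of the underside of the upright leg; z up. Grip the upright leg from above, closing along its x.
- knob_large: Large walnut drawer knob, round, 48 mm across at its widest (from 16 to 25 mm above its foot), 33 mm high, standing on a 30 mm foot. Loose, about 60 g. Origin: centre of the foot's underside; z up.
- knob_small: Small walnut drawer knob, round, 30 mm across at its widest (from 12 to 21 mm above its foot), 27 mm high, standing on a 22 mm foot. Loose, about 30 g. Origin: centre of the foot's underside; z up.
- pad_stopper: Black rubber pad with blue border, fixed, 110 mm along x, 94 mm along y, 5 mm thick. Origin: centre of its underside; z up. Yellow stopper silhouette: a 44 mm disc centred at x = -16 mm, y = 0 (there the stopper's origin belongs), with a narrow bar towards +x (the plug's side): the stopper's x axis belongs along the pad's x.
- pad_guard: Black rubber pad with blue border, fixed, 110 mm along x, 94 mm along y, 5 mm thick. Origin: centre of its underside; z up. Yellow rectangle with a red stripe, 11 mm by 62 mm, along its -x edge, centred at x = -21 mm, y = 0: the guard's origin (upright leg) belongs there, its flat leg over the yellow towards +x, its x axis along the pad's x.
- pad_large: Black rubber pad with blue border, fixed, 110 mm along x, 94 mm along y, 5 mm thick. Origin: centre of its underside; z up. Yellow disc, 50 mm across, at its centre: the place of the large knob (any yaw).
- pad_small: Black rubber pad with blue border, fixed, 110 mm along x, 94 mm along y, 5 mm thick. Origin: centre of its underside; z up. Yellow disc, 32 mm across, at its centre: the place of the small knob (any yaw).
- cleaner: Bystander: upright blue bottle with a paper label and white cap, 44 mm across, 110 mm high, loose, to be left alone. Origin: centre of its underside.
- tape_roll: Bystander: amber tape roll lying flat, 50 mm across, 24 mm high, loose, to be left alone. Origin: centre of its underside.
Not all that is in view belongs to the job. Of the things shaped like the guard, the white one is meant. Leave any yellow look-alike of the knob_large alone.

How it is judged:
By the outcome, as a careful person would: the job done as asked, in the order asked, and still so for the second after the job is handed in, with the robot touching nothing.
It also fails if it takes over 112 s, if anything falls off the work surface, if the arm or the gripper's body presses on something with over 40 N, if the wrist force passes 120 N, or if a joint passes its speed limit or range.

## Working session

There is one attempt and no reset: what is moved stays moved. The work goes in short steps, Python scripts to look and compute and a tool call to move; the robot and the scene stay as the last step left them, time stands still between calls to the robot, and variables do not carry over. Pictures are saved under pics/ and viewed, at most 14 in all, crops included, and the job is handed in when it is done.

Besides the shell and the picture viewer there is one more tool, called as name([rows], argument=value, ...), one row to a line, values as JSON. send_rows: Moves the arm, as the interface text tells. Its arguments: {"type":"object","properties":{"rows":{"type":"array"},"grip":{"type":"number"},"force":{"type":"number"}},"required":["rows"]}

```bash
ls; mkdir -p pics
python3 - <<'E'
from cell import bot, capture
import cv2,numpy as np
for n in("scene","top"):
    c=capture(n); cv2.imwrite(f"pics/{n}0.png",c["frame"]); np.savez(f"{n}0.npz",**c)
    print(n,c["intrinsics"].tolist(),(-c["R"].T@c["t"]).round(3),c["R"].round(3).tolist())
print(bot.get_state(),bot.pinch_z)
E
```

```text
pics
scene [[456.87453665508184, 0.0, 318.69015129606424], [0.0, 456.87453665508184, 201.5932761767594], [0.0, 0.0, 1.0]] [1.304 0.392 0.574] [[-0.504, 0.863, 0.02], [0.441, 0.277, -0.854], [-0.743, -0.421, -0.52]]
top [[385.50177906611856, 0.0, 320.85346007360033], [0.0, 385.50177906611856, 194.5472430481467], [0.0, 0.0, 1.0]] [ 0.419 -0.042  0.992] [[0.012, -1.0, 0.016], [-0.988, -0.014, -0.152], [0.153, -0.014, -0.988]]
{'t': 0.1, 'q': array([-69.80021901,  23.59356917,  -0.72862734,  91.49885949,
         0.31991344,  64.99189238,  -4.70995759]), 'qd': array([-0.01076652, -0.05779172, -0.0455928 , -0.03570533,  0.02894822,
       -0.0069893 ,  0.09100589]), 'joint_torque': array([ 3.89945955e-03, -6.01830339e+01,  6.85108937e-01, -3.00089765e+01,
        1.41368428e-02,  6.36469253e-03,  6.43016460e-05]), 'position': array([0.25512316, 0.57006466, 0.23056024]), 'tool_rot': array([-1.79917848e+02,  4.86450697e-03,  1.55893651e+02]), 'force': array([ 0.94719739, -0.57264076, -0.63898887]), 'moment': array([-0.00062108,  0.03376234,  0.01855214]), 'gripper_force': 0.0, 'gripper_width': 0.08545892150289572} 0.0187
```

View pics/scene0.png

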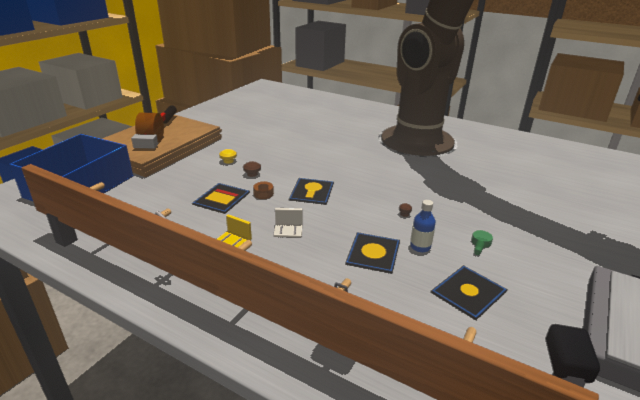

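View pics/top0.png

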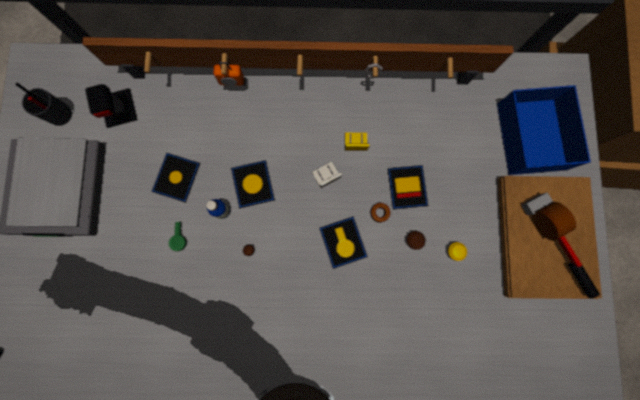

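The scene view shows all four pads. In the top view they are: small (176,177), large (252,184), stopper (344,243) and guard (408,187). The articles are the stopper (177,242), small knob (249,250), large knob (415,240) and white guard (326,174). The bystanders are the bottle (217,208) and tape (380,212).

```bash
cat > h.py <<'E'
import cv2,numpy as np
def ray(c,uv,z):
    K,R,t=c["intrinsics"],c["R"],c["t"]
    uv=np.atleast_2d(uv).astype(float); C=-R.T@t
    d=np.c_[uv,np.ones(len(uv))]@np.linalg.inv(K).T@R
    return (C+d*((z-C[2])/d[:,2])[:,None])[:,:2]
def proj(c,X):
    p=(c["R"]@np.asarray(X,float)+c["t"]); p=c["intrinsics"]@p; return p[:2]/p[2]
def blob(mask,seed,r=40):
    m=mask.astype(np.uint8)
    cs,_=cv2.findContours(m,cv2.RETR_EXTERNAL,cv2.CHAIN_APPROX_NONE)
    cs=[k for k in cs if cv2.contourArea(k)>12]
    k=min(cs,key=lambda k:-cv2.pointPolygonTest(k,tuple(map(float,seed)),True))
    return k[:,0,:]
def hsv(c): return cv2.split(cv2.cvtColor(c["frame"],cv2.COLOR_BGR2HSV))
def rect(P):
    (x,y),(w,h),a=cv2.minAreaRect((P*1000).astype(np.float32)); return round(x,1),round(y,1),round(w,1),round(h,1),round(a,1)
E
cat > m.py <<'E'
from h import *
cs={n:dict(np.load(n+"0.npz")) for n in("top","scene")}
seeds={"pad_small":((176,177),(469,290)),"pad_large":((252,184),(373,251)),"pad_stopper":((344,243),(313,190)),"pad_guard":((408,187),(221,197)),
"stopper":((177,242),(481,239)),"guard":((326,174),(288,222)),"knob_large":((415,240),(252,168)),"knob_small":((249,250),(405,209)),"cleaner":((217,208),(424,230)),"tape":((388,212),(270,190))}
for n,c in cs.items():
    H,S,V=hsv(c)
    i=0 if n=="top" else 1
    for k,s in seeds.items():
        s=s[i]
        if k.startswith("pad"):
            m=(V<75)|(S>95)
            P=ray(c,blob(m,s),.005); print(n,k,rect(P))
            y=(H>15)&(H<38)&(S>120)&(V>100)
            b=blob(y,s); print("   yellow",rect(ray(c,b,.005)), "moment", (lambda M:(ray(c,(M["m10"]/M["m00"],M["m01"]/M["m00"]),.005)*1000).round(1))(cv2.moments(b)))
        else:
            m={"stopper":(H>40)&(H<90)&(S>90),"guard":(S<60)&(V>175),"cleaner":(H>95)&(S>120),"tape":(S>90)}.get(k,(S>75)&(V<120))
            b=blob(m,s); z={"stopper":.012,"guard":.022,"knob_large":.02,"knob_small":.016}.get(k,.012)
            print(n,k,rect(ray(c,b,z)),cv2.boundingRect(b))
    print("red",[rect(ray(c,b[:,0],.005)) for b in cv2.findContours((((H<8)|(H>172))&(S>150)&(V>60)).astype(np.uint8),0,1)[0] if cv2.contourArea(b)>30])
E
python3 m.py
python3 - <<'E'
from h import *
c=dict(np.load("top0.npz"));f=c["frame"]
a=[cv2.resize(f[y-25:y+25,x-33:x+33],None,fx=4,fy=4,interpolation=cv2.INTER_CUBIC) for x,y in((177,242),(326,174),(344,243),(408,187))]
c=dict(np.load("scene0.npz"));f=c["frame"]
b=[cv2.resize(f[y-25:y+25,x-33:x+33],None,fx=4,fy=4,interpolation=cv2.INTER_CUBIC) for x,y in((481,239),(288,222))]
cv2.imwrite("pics/crop.png",np.vstack([np.hstack(a[:3]),np.hstack([a[3]]+b)]))
E
```

```text
top pad_small (612.7, 321.1, 94.0, 109.4, 72.7)
   yellow (613.9, 323.5, 29.1, 31.2, 0.9) moment [[613.5 322.9]]
top pad_large (597.8, 122.7, 109.7, 92.9, 14.1)
   yellow (597.9, 123.1, 48.8, 49.3, 46.1) moment [[598.6 123.5]]
top pad_stopper (451.0, -113.0, 108.2, 91.8, 19.2)
   yellow (452.1, -116.6, 75.2, 42.4, 5.6) moment [[ 445.8 -114.7]]
top pad_guard (596.0, -279.6, 110.0, 95.2, 6.0)
   yellow (602.0, -280.7, 40.0, 63.4, 6.0) moment [[ 601.9 -280.7]]
top stopper (457.8, 300.0, 40.1, 65.6, 73.2) (169, 223, 17, 28)
top guard (625.7, -65.6, 21.0, 15.0, 26.8) (322, 170, 8, 8)
top knob_large (458.5, -294.6, 42.9, 42.8, 88.7) (407, 231, 18, 18)
top knob_small (427.4, 125.3, 24.7, 25.1, 0.7) (243, 245, 11, 11)
top cleaner (531.8, 206.5, 34.0, 41.7, 64.3) (209, 200, 16, 16)
top tape (527.8, -208.4, 46.3, 49.0, 0.8) (371, 203, 20, 19)
red [(435.1, -696.1, 86.6, 15.0, 29.4), (574.5, -283.4, 11.7, 61.5, 6.5)]
scene pad_small (615.9, 322.1, 92.4, 112.1, 73.4)
   yellow (612.3, 321.5, 32.3, 33.0, 51.8) moment [[612.3 321.8]]
scene pad_large (601.7, 123.6, 111.4, 89.7, 14.1)
   yellow (597.5, 122.5, 50.1, 51.3, 31.8) moment [[598.  122.5]]
scene pad_stopper (455.7, -110.2, 109.4, 91.4, 20.1)
   yellow (447.9, -110.4, 75.4, 45.6, 32.4) moment [[ 446.2 -114.9]]
scene pad_guard (601.4, -278.3, 108.8, 93.7, 6.5)
   yellow (601.8, -280.7, 40.9, 65.3, 5.9) moment [[ 602.1 -280.4]]
scene stopper (453.8, 299.9, 36.4, 71.6, 78.2) (473, 231, 19, 20)
scene guard (649.2, -52.1, 36.7, 59.0, 32.0) (274, 225, 29, 11)
scene knob_large (453.2, -297.8, 46.8, 51.1, 88.0) (244, 162, 17, 11)
scene knob_small (420.9, 122.4, 26.2, 26.5, 32.1) (400, 204, 12, 7)
scene cleaner (446.6, 178.1, 74.1, 44.0, 28.5) (415, 212, 20, 19)
scene tape (526.5, -207.7, 80.0, 44.8, 35.3) (254, 182, 19, 17)
red [(573.9, -283.8, 10.4, 61.9, 7.1)]
```

View pics/crop.png

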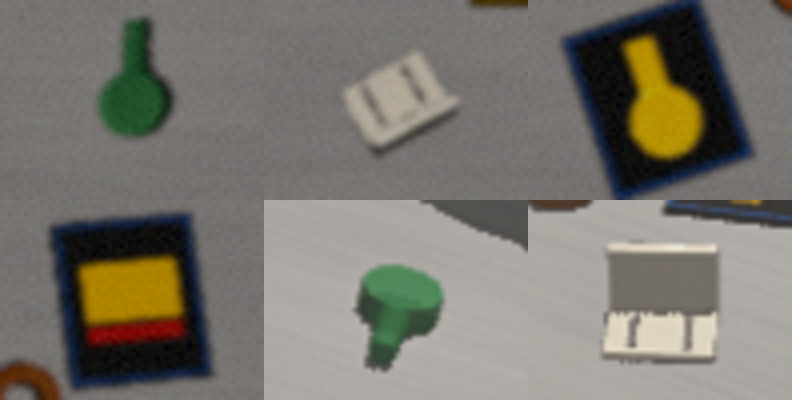

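The crops show the stopper's head with the plug pointing towards +x, slightly -y. The guard's upright leg is its near-robot edge and its flat leg points up-left in the top view. The pad yaws are clear. Next I work out the precise object centres.

```bash
cat >> h.py <<'E'
def disc(c,m,seed,r=30,f=6):
    "centre (px) and radius of the largest inscribed circle of the mask near the seed"
    x,y=map(int,seed); s=m[y-r:y+r,x-r:x+r].astype(np.float32)
    s=(cv2.resize(s,None,fx=f,fy=f,interpolation=cv2.INTER_LINEAR)>.5).astype(np.uint8)
    D=cv2.distanceTransform(s,cv2.DIST_L2,5); yy,xx=np.where(D>D.max()-.7)
    return np.array([x-r+(xx.mean()+.5)/f-.5,y-r+(yy.mean()+.5)/f-.5]),D.max()/f
def plan(tgt,state=None):
    "rows to reach tgt=(x,y,z mm,yaw deg): turn interleaved with travel"
    from cell import bot
    from scipy.spatial.transform import Rotation as Ro
    s=state or bot.get_state(); p=s["position"]*1000; R=Ro.from_euler("xyz",s["tool_rot"],degrees=True)
    G=Ro.from_euler("xyz",[180,0,tgt[3]],degrees=True); d=np.array(tgt[:3])-p
    rv=(R.inv()*G).as_rotvec(); n=max(1,int(np.ceil(max(np.linalg.norm(d)/48,np.degrees(np.linalg.norm(rv))/8.2))))
    print("from",p.round(1),s["tool_rot"].round(1),"n",n)
    for i in range(n):
        print((R.inv().apply(d/n)).round(1).tolist(),(rv/n).round(3).tolist()); R=R*Ro.from_rotvec(rv/n)
E
python3 - <<'E'
from h import *
for n,i in(("top",0),("scene",1)):
    c=dict(np.load(n+"0.npz")); H,S,V=hsv(c)
    ye=(H>15)&(H<38)&(S>120)&(V>100)
    u,r=disc(c,ye,((344,243),(313,190))[i]); print(n,"paddisc",(ray(c,u,.005)*1000).round(1),r)
    g=(H>40)&(H<90)&(S>70)
    b=blob(g,((177,242),(481,239))[i])
    u,r=disc(c,g,((177,242),(481,239))[i])
    P=ray(c,b,.018)*1000; print("head@18",(ray(c,u,.018)*1000).round(1),r,"bbox",P.min(0).round(),P.max(0).round())
    w=((S>70)&(V<130))
    for k,sd,z in(("L",((415,240),(252,168)),.0205),("S",((249,250),(405,209)),.0165)):
        b=blob(w,sd[i]); P=ray(c,b,z)*1000; (q,rad)=cv2.minEnclosingCircle(P.astype(np.float32)); print(k,np.round(q,1),round(rad,1),P.mean(0).round(1))
c=dict(np.load("scene0.npz"))
print("leg top scene",(ray(c,[(275,208.5),(302.5,209)],.044)*1000).round(1).tolist(),"flat front scene z6",(ray(c,[(274,233.5),(302,235)],.006)*1000).round(1).tolist())
c=dict(np.load("top0.npz"))
print("leg outer top",(ray(c,[(322.7,187),(341.7,174.6)],.044)*1000).round(1).tolist(),"flat",(ray(c,[(313.2,173.2),(331.5,162.2)],.006)*1000).round(1).tolist())
H,S,V=hsv(c); b=blob((S<45)&(V>158),(326,174)); print(rect(ray(c,b,.044)),rect(ray(c,b,.006)))
plan((450,300,120,176))
E
```

```text
top paddisc [[ 436.2 -118.2]] 8.5
head@18 [[444.3 302. ]] 7.7000012 bbox [425. 282.] [495. 322.]
L [ 458.  -294.7] 23.4 [ 458.2 -294.4]
S [428.2 124.6] 13.4 [428.  124.7]
scene paddisc [[ 441.  -119.8]] 5.632299
head@18 [[451.2 305. ]] 6.2999997 bbox [426. 285.] [513. 324.]
L [ 462.3 -289.6] 38.8 [ 461.3 -291.4]
S [424.9 125.6] 19.1 [425.8 124.1]
leg top scene [[622.7, -103.0], [592.7, -51.4]] flat front scene z6 [[657.1, -82.9], [630.2, -29.2]]
leg outer top [[585.0, -59.1], [617.3, -106.5]] flat [[627.8, -34.6], [658.0, -82.2]]
(621.1, -67.3, 38.5, 58.5, 29.5) (629.2, -68.3, 40.0, 60.9, 29.5)
from [255.1 570.1 230.6] [-179.9    0.   155.9] n 8
[-36.0, -20.8, 13.9] [-0.0, -0.0, -0.044]
[-35.1, -22.4, 13.8] [-0.0, -0.0, -0.044]
[-34.1, -23.9, 13.8] [-0.0, -0.0, -0.044]
[-33.0, -25.4, 13.8] [-0.0, -0.0, -0.044]
[-31.8, -26.8, 13.8] [-0.0, -0.0, -0.044]
[-30.6, -28.2, 13.8] [-0.0, -0.0, -0.044]
[-29.4, -29.5, 13.8] [-0.0, -0.0, -0.044]
[-28.0, -30.8, 13.8] [-0.0, -0.0, -0.044]
```

```bash
python3 -c "
from h import *
plan((446,303,80,178))"
```

```text
from [255.1 570.1 230.6] [-179.9    0.   155.9] n 8
[-35.4, -20.7, 18.9] [-0.0, -0.0, -0.048]
[-34.4, -22.4, 18.8] [-0.0, -0.0, -0.048]
[-33.3, -24.0, 18.8] [-0.0, -0.0, -0.048]
[-32.1, -25.6, 18.8] [-0.0, -0.0, -0.048]
[-30.8, -27.1, 18.8] [-0.0, -0.0, -0.048]
[-29.4, -28.6, 18.8] [-0.0, -0.0, -0.048]
[-28.0, -30.0, 18.8] [-0.0, -0.0, -0.048]
[-26.5, -31.3, 18.8] [-0.0, -0.0, -0.048]
```

send_rows([
  {"travel":[-35.4,-20.7,18.8],"delta_rot":[0,0,-0.048]},
  {"travel":[-34.4,-22.4,18.8],"delta_rot":[0,0,-0.048]},
  {"travel":[-33.3,-24,18.8],"delta_rot":[0,0,-0.048]},
  {"travel":[-32,-25.6,18.8],"delta_rot":[0,0,-0.048]},
  {"travel":[-30.8,-27,18.8],"delta_rot":[0,0,-0.048]},
], grip=65)

```text
t: 0.6
position: [0.3751, 0.4021, 0.1364]
tool_rot: [-180.0, -0.0, 169.8]
force: [0.1, 0.6, 0.3]
gripper_width: 0.0649
gripper_force: 0.0
```

send_rows([
  {"travel":[-29.4,-28.6,18.8],"delta_rot":[0,0,-0.048]},
  {"travel":[-28,-30,18.8],"delta_rot":[0,0,-0.048]},
  {"travel":[-26.5,-31.3,18.8],"delta_rot":[0,0,-0.048]},
  {"travel":[0,0,0],"delta_rot":[0,0,0]},
])

```text
t: 1.0
position: [0.4483, 0.2959, 0.0783]
tool_rot: [-179.7, -0.1, 177.5]
force: [-0.7, -0.3, 0.7]
gripper_width: 0.0651
gripper_force: 0.0
```

Run:
```python
from h import *
from cell import capture
plan((446,303,2,178))
o=[]
for n,(x,y) in(("top",(177,242)),("scene",(481,225))):
    f=capture(n)["frame"]; o.append(cv2.resize(f[y-50:y+50,x-50:x+50],None,fx=4,fy=4,interpolation=cv2.INTER_CUBIC))
cv2.imwrite("pics/a1.png",np.hstack(o))
```

```text
from [448.3 295.9  78.3] [-1.797e+02 -1.000e-01  1.775e+02] n 2
[1.2, 3.7, 38.1] [-0.003, -0.001, -0.005]
[1.3, 3.6, 38.1] [-0.003, -0.001, -0.005]
```

View pics/a1.png

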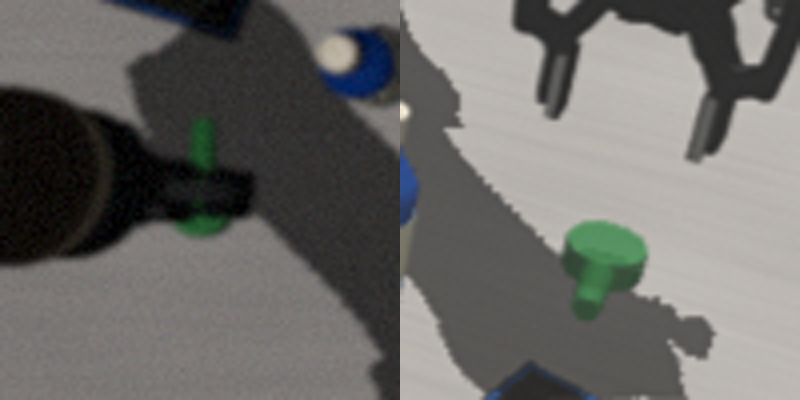

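The gripper straddles the head across its y, with the bottle well clear. I descend in steps.

send_rows([
  {"travel":[1.2,3.6,28],"delta_rot":[0,0,0]},
  {"travel":[1.2,3.6,28],"delta_rot":[0,0,0]},
  {"travel":[0,0,0],"delta_rot":[0,0,0]},
])

```text
t: 1.4
position: [0.4408, 0.3115, 0.0225]
tool_rot: [-179.9, -0.2, 178.1]
force: [-0.7, -0.7, 0.2]
gripper_width: 0.065
gripper_force: 0.0
```

```bash
python3 -c "
from h import *
plan((446,303,2,178))"
```

```text
from [440.8 311.5  22.5] [-179.9   -0.2  178.1] n 1
[-5.6, -8.3, 20.5] [-0.002, -0.004, 0.001]
```

send_rows([
  {"travel":[-3,-7.5,8],"delta_rot":[0,0,0]},
  {"travel":[0,0,0],"delta_rot":[0,0,0]},
  {"travel":[0,0,0],"delta_rot":[0,0,0]},
  {"travel":[0,0,0],"delta_rot":[0,0,0]},
])

```text
t: 1.8
position: [0.4472, 0.3034, 0.0179]
tool_rot: [179.9, 0.1, 177.9]
force: [-0.7, 0.2, -0.3]
gripper_width: 0.0652
gripper_force: 0.0
```

```bash
python3 -c "
from h import *
plan((446,303,2,178))"
```

```text
from [447.2 303.4  17.9] [1.799e+02 1.000e-01 1.779e+02] n 1
[1.2, -0.5, 15.9] [0.001, 0.001, -0.002]
```

Settled on target. I descend and close gently.

send_rows([
  {"travel":[0.5,0,8],"delta_rot":[0,0,0]},
  {"travel":[0.5,0,7],"delta_rot":[0,0,0]},
  {"travel":[0,0,0],"delta_rot":[0,0,0]},
  {"travel":[0,0,0],"delta_rot":[0,0,0]},
])

```text
t: 2.2
position: [0.4452, 0.303, 0.0015]
tool_rot: [-180.0, -0.0, 177.9]
force: [0.2, 0.1, 0.4]
gripper_width: 0.065
gripper_force: 0.0
```

send_rows([
  {"travel":[0,0,0],"delta_rot":[0,0,0]},
  {"travel":[0,0,0],"delta_rot":[0,0,0]},
  {"travel":[0,0,0],"delta_rot":[0,0,0]},
  {"travel":[0,0,0],"delta_rot":[0,0,0]},
  {"travel":[0,0,0],"delta_rot":[0,0,0]},
], grip=34, force=35)

```text
t: 2.7
position: [0.4456, 0.3032, 0.0022]
tool_rot: [180.0, 0.0, 177.9]
force: [-0.8, -0.6, 5.8]
gripper_width: 0.0406
gripper_force: 35.4
```

Run:
```python
from h import *
from cell import capture
plan((446,303,2,178))
o=[]
for n,(x,y) in(("top",(177,242)),("scene",(481,225))):
    f=capture(n)["frame"]; o.append(cv2.resize(f[y-50:y+50,x-50:x+50],None,fx=4,fy=4,interpolation=cv2.INTER_CUBIC))
cv2.imwrite("pics/a2.png",np.hstack(o))
```

```text
from [445.6 303.2   2.2] [180.    0.  177.9] n 1
[-0.4, -0.2, 0.2] [0.0, 0.0, -0.002]
```

View pics/a2.png

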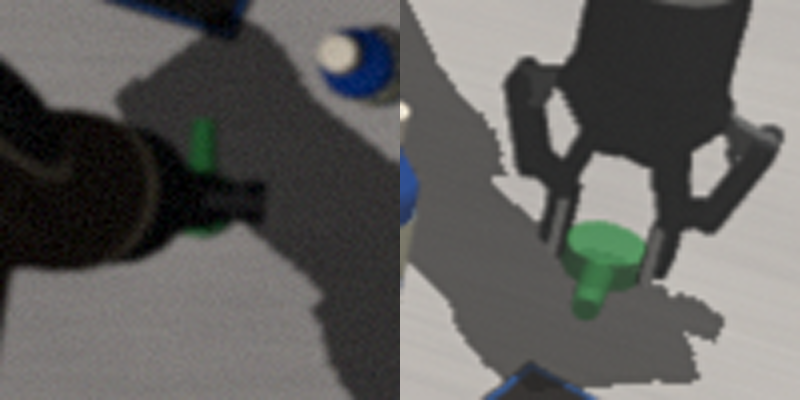

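The stopper is held across its head at 40.6 mm opening, with the plug free. I lift it and check.

send_rows([
  {"travel":[0,0,-8],"delta_rot":[0,0,0]},
  {"travel":[0,0,-20],"delta_rot":[0,0,0]},
  {"travel":[0,0,-30],"delta_rot":[0,0,0]},
  {"travel":[0,0,-22],"delta_rot":[0,0,0]},
  {"travel":[0,0,0],"delta_rot":[0,0,0]},
])

```text
t: 3.3
position: [0.4472, 0.3043, 0.0851]
tool_rot: [179.8, 0.2, 177.9]
force: [0.4, 0.5, -0.4]
gripper_width: 0.0407
gripper_force: 35.5
```

Run:
```python
from h import *
from cell import capture
plan((436.5,-118.5,82,199.7))
o=[]
for n,(x,y) in(("top",(177,242)),("scene",(481,205))):
    f=capture(n)["frame"]; o.append(cv2.resize(f[y-50:y+50,x-50:x+50],None,fx=4,fy=4,interpolation=cv2.INTER_CUBIC))
cv2.imwrite("pics/a3.png",np.hstack(o))
```

```text
from [447.2 304.3  85.1] [179.8   0.2 177.9] n 9
[-0.5, -47.0, 0.2] [0.0, 0.001, -0.042]
[1.4, -47.0, 0.2] [0.0, 0.001, -0.042]
[3.4, -46.9, 0.2] [0.0, 0.001, -0.042]
[5.4, -46.7, 0.2] [0.0, 0.001, -0.042]
[7.4, -46.4, 0.2] [0.0, 0.001, -0.042]
[9.3, -46.1, 0.3] [0.0, 0.001, -0.042]
[11.3, -45.6, 0.3] [0.0, 0.001, -0.042]
[13.2, -45.1, 0.3] [0.0, 0.001, -0.042]
[15.1, -44.5, 0.3] [0.0, 0.001, -0.042]
```

View pics/a3.png

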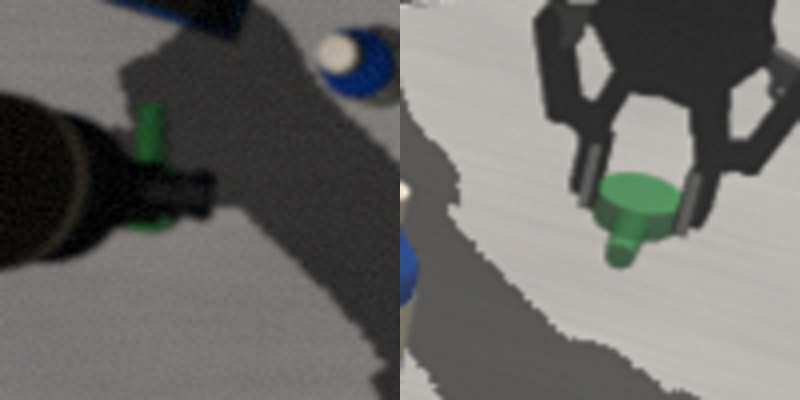

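The stopper is lifted level and secure. I carry it to its pad.

send_rows([
  {"travel":[0,-25,0],"delta_rot":[0,0,-0.03]},
  {"travel":[1,-40,0],"delta_rot":[0,0,-0.04]},
  {"travel":[2.5,-45,0],"delta_rot":[0,0,-0.04]},
  {"travel":[4.5,-45,0],"delta_rot":[0,0,-0.04]},
  {"travel":[6,-45,0],"delta_rot":[0,0,-0.04]},
])

```text
t: 3.9
position: [0.439, 0.1007, 0.0808]
tool_rot: [-180.0, -0.1, -171.1]
force: [1.0, -1.0, -0.6]
gripper_width: 0.0407
gripper_force: 35.5
```

send_rows([
  {"travel":[8,-45,0],"delta_rot":[0,0,-0.04]},
  {"travel":[10,-45,0],"delta_rot":[0,0,-0.04]},
  {"travel":[12,-45,0],"delta_rot":[0,0,-0.04]},
  {"travel":[12,-40,0],"delta_rot":[0,0,-0.04]},
  {"travel":[9,-28,0],"delta_rot":[0,0,-0.03]},
])

```text
t: 4.4
position: [0.4345, -0.1099, 0.0809]
tool_rot: [180.0, -0.1, -160.4]
force: [1.5, 0.7, -0.6]
gripper_width: 0.0407
gripper_force: 35.5
```

send_rows([
  {"travel":[5,-14,0],"delta_rot":[0,0,0]},
  {"travel":[0,0,0],"delta_rot":[0,0,0]},
  {"travel":[0,0,0],"delta_rot":[0,0,0]},
  {"travel":[0,0,0],"delta_rot":[0,0,0]},
])

```text
t: 4.8
position: [0.4358, -0.1205, 0.0814]
tool_rot: [179.9, -0.0, -160.2]
force: [-0.3, -0.6, -1.2]
gripper_width: 0.0408
gripper_force: 35.5
```

```bash
python3 -c "
from h import *
plan((436.5,-118.5,30,199.7))"
```

```text
from [ 435.8 -120.5   81.4] [ 179.9   -0.  -160.2] n 2
[-0.7, 0.8, 25.7] [0.0, -0.0, 0.001]
[-0.7, 0.8, 25.7] [0.0, -0.0, 0.001]
```

send_rows([
  {"travel":[-0.7,1,28],"delta_rot":[0,0,0]},
  {"travel":[-0.7,1,28],"delta_rot":[0,0,0]},
  {"travel":[0,0,12],"delta_rot":[0,0,0]},
  {"travel":[0,0,0],"delta_rot":[0,0,0]},
  {"travel":[0,0,0],"delta_rot":[0,0,0]},
])

```text
t: 5.3
position: [0.4369, -0.1191, 0.0142]
tool_rot: [180.0, -0.0, -160.3]
force: [0.6, -0.5, -0.1]
gripper_width: 0.0403
gripper_force: 35.6
```

Run:
```python
from h import *
from cell import capture
plan((436.5,-118.5,7.5,199.7))
o=[]
for n,(x,y) in(("top",(344,235)),("scene",(313,190))):
    c=capture(n);np.savez("c_"+n,**c);f=c["frame"]; o.append(cv2.resize(f[y-40:y+40,x-40:x+40],None,fx=5,fy=5,interpolation=cv2.INTER_CUBIC))
    H,S,V=hsv(c); b=blob((H>40)&(H<90)&(S>70),proj(c,(.4365,-.1185,.02)))
    print(n,rect(ray(c,b,.0255)),(ray(c,b,.0255).max(0)*1000).round(1),(ray(c,b,.0255).min(0)*1000).round(1))
cv2.imwrite("pics/a4.png",np.hstack(o))
```

```text
from [ 436.9 -119.1   14.2] [ 180.    -0.  -160.3] n 1
[0.2, 0.7, 6.7] [0.0, -0.0, 0.0]Traceback (most recent call last):
  File "<stdin>", line 7, in <module>
  File "h.py", line 13, in blob
    k=min(cs,key=lambda k:-cv2.pointPolygonTest(k,tuple(map(float,seed)),True))
ValueError: min() iterable argument is empty
```

send_rows([
  {"travel":[0,0.5,3.5],"delta_rot":[0,0,0]},
  {"travel":[0,0,3],"delta_rot":[0,0,0]},
  {"travel":[0,0,0],"delta_rot":[0,0,0]},
  {"travel":[0,0,0],"delta_rot":[0,0,0]},
])

```text
t: 5.75
position: [0.4366, -0.1191, 0.0075]
tool_rot: [-180.0, 0.0, -160.3]
force: [0.4, -0.2, -0.7]
gripper_width: 0.0405
gripper_force: 35.6
```

Run:
```python
from h import *
from cell import capture
plan((436.5,-118.5,7,199.7))
o=[]
for n,(x,y) in(("top",(344,235)),("scene",(313,190))):
    c=capture(n);np.savez("c_"+n,**c);f=c["frame"]; o.append(cv2.resize(f[y-40:y+40,x-40:x+40],None,fx=5,fy=5,interpolation=cv2.INTER_CUBIC))
cv2.imwrite("pics/a4.png",np.hstack(o))
```

```text
from [ 436.6 -119.1    7.5] [-180.     0.  -160.3] n 1
[-0.1, 0.6, 0.5] [-0.0, 0.0, -0.001]
```

View pics/a4.png

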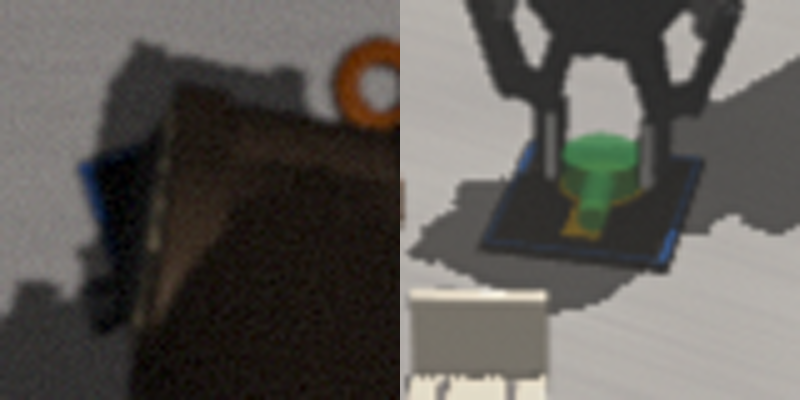

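The head sits over the disc and the plug lies along the bar. I lower the last half millimetre, release and lift.

send_rows([
  {"travel":[0,0.5,0.5],"delta_rot":[0,0,0]},
  {"travel":[0,0,0.3],"delta_rot":[0,0,0]},
  {"travel":[0,0,0],"delta_rot":[0,0,0]},
])

```text
t: 6.15
position: [0.4366, -0.1189, 0.0071]
tool_rot: [-180.0, 0.0, -160.3]
force: [-1.5, -0.9, 8.8]
gripper_width: 0.0404
gripper_force: 36.4
```

send_rows([
  {"travel":[0,0,0],"delta_rot":[0,0,0]},
  {"travel":[0,0,0],"delta_rot":[0,0,0]},
  {"travel":[0,0,0],"delta_rot":[0,0,0]},
  {"travel":[0,0,0],"delta_rot":[0,0,0]},
], grip=60)

```text
t: 6.55
position: [0.4364, -0.1185, 0.0065]
tool_rot: [180.0, -0.0, -160.3]
force: [0.6, 0.6, -0.5]
gripper_width: 0.0599
gripper_force: 0.0
```

send_rows([
  {"travel":[0,0,-10],"delta_rot":[0,0,0]},
  {"travel":[0,0,-40],"delta_rot":[0,0,0]},
  {"travel":[0,0,-45],"delta_rot":[0,0,0]},
  {"travel":[0,0,0],"delta_rot":[0,0,0]},
  {"travel":[0,0,0],"delta_rot":[0,0,0]},
])

```text
t: 7.05
position: [0.4372, -0.1187, 0.1032]
tool_rot: [-179.9, 0.2, -160.3]
force: [0.4, 0.3, -0.6]
gripper_width: 0.0597
gripper_force: 0.0
```

```bash
python3 -c "
from h import *
plan((604.5,-80,120,119.7))"
```

```text
from [ 437.2 -118.7  103.2] [-179.9    0.2 -160.3] n 10
[-17.1, -2.0, -1.6] [0.0, 0.0, 0.14]
[-17.2, 0.4, -1.6] [0.0, 0.0, 0.14]
[-17.0, 2.8, -1.6] [0.0, 0.0, 0.14]
[-16.4, 5.1, -1.6] [0.0, 0.0, 0.14]
[-15.5, 7.4, -1.7] [0.0, 0.0, 0.14]
[-14.4, 9.4, -1.7] [0.0, 0.0, 0.14]
[-12.9, 11.3, -1.7] [0.0, 0.0, 0.14]
[-11.2, 13.0, -1.7] [0.0, 0.0, 0.14]
[-9.3, 14.5, -1.7] [0.0, 0.0, 0.14]
[-7.2, 15.6, -1.7] [0.0, 0.0, 0.14]
```

send_rows([
  {"travel":[-17,-2,-1.5],"delta_rot":[0,0,0.14]},
  {"travel":[-17,0.5,-1.5],"delta_rot":[0,0,0.14]},
  {"travel":[-17,3,-1.5],"delta_rot":[0,0,0.14]},
  {"travel":[-16.5,5,-1.5],"delta_rot":[0,0,0.14]},
  {"travel":[-15.5,7.5,-1.5],"delta_rot":[0,0,0.14]},
], grip=50)

```text
t: 7.55
position: [0.5196, -0.0988, 0.1078]
tool_rot: [-179.9, -0.1, 159.2]
force: [-0.6, -0.1, -0.1]
gripper_width: 0.0503
gripper_force: 0.0
```

send_rows([
  {"travel":[-14.5,9.5,-1.5],"delta_rot":[0,0,0.14]},
  {"travel":[-13,11.5,-1.5],"delta_rot":[0,0,0.14]},
  {"travel":[-11,13,-1.5],"delta_rot":[0,0,0.14]},
  {"travel":[-9.5,14.5,-1.5],"delta_rot":[0,0,0.14]},
  {"travel":[-7,15.5,-1.5],"delta_rot":[0,0,0.14]},
])

```text
t: 8.05
position: [0.6035, -0.0796, 0.1151]
tool_rot: [-179.9, -0.1, 119.1]
force: [0.2, 0.0, -0.2]
gripper_width: 0.0505
gripper_force: 0.0
```

send_rows([
  {"travel":[0,0,0],"delta_rot":[0,0,0]},
  {"travel":[0,0,0],"delta_rot":[0,0,0]},
])

```text
t: 8.25
position: [0.6027, -0.0797, 0.1151]
tool_rot: [-179.8, -0.1, 119.7]
force: [-0.4, 0.5, 0.0]
gripper_width: 0.0496
gripper_force: 0.0
```

Run:
```python
from h import *
from cell import capture
plan((604.5,-80,60,119.7))
o=[]
for n,(x,y) in(("top",(340,210)),("scene",(305,195))):
    c=capture(n);np.savez("c_"+n,**c);f=c["frame"]; o.append(cv2.resize(f[y-50:y+50,x-50:x+50],None,fx=4,fy=4,interpolation=cv2.INTER_CUBIC))
cv2.imwrite("pics/a5.png",np.hstack(o))
```

```text
from [602.7 -79.7 115.1] [-1.798e+02 -1.000e-01  1.197e+02] n 2
[-0.6, 0.8, 27.6] [-0.001, -0.001, -0.0]
[-0.6, 0.8, 27.6] [-0.001, -0.001, -0.0]
```

View pics/a5.png

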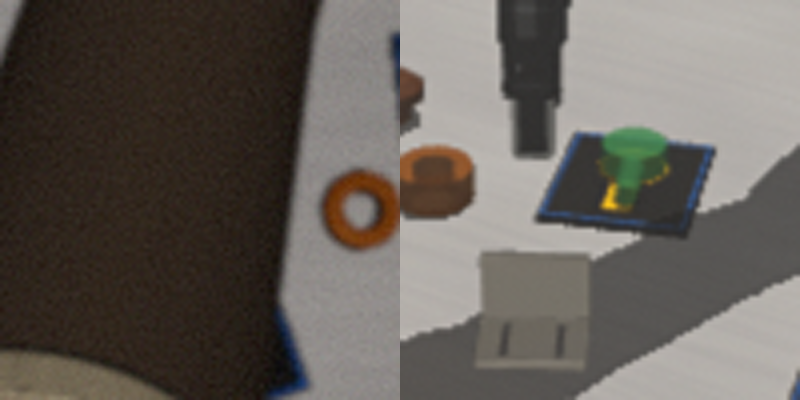

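The stopper stands upright on its pad with its plug over the bar. The guard is below the gripper. I check the stopper's extents numerically against where they belong.

Run:
```python
from h import *
c=dict(np.load("c_scene.npz")); H,S,V=hsv(c)
b=blob((H>40)&(H<90)&(S>70),proj(c,(.4365,-.1185,.02)))
print("seen l r t b",b.min(0),b.max(0))
th=np.linspace(0,6.283,60); a=np.radians(19.7); o=np.array([436.5,-118.5])
X=[(o[0]+21*np.cos(t),o[1]+21*np.sin(t),z) for t in th for z in(5,23)]
for s,w in((21,9),(53,7)):
  for t in th: l=w*np.cos(t); X.append((o[0]+s*np.cos(a)-l*np.sin(a),o[1]+s*np.sin(a)+l*np.cos(a),14+w*np.sin(t)))
P=np.array([proj(c,np.array(x)/1000) for x in X]); print(P.min(0).round(1),P.max(0).round(1))
print("head",P[:120].min(0).round(1),P[:120].max(0).round(1),"plug tip",P[-60:].min(0).round(1),P[-60:].max(0).round(1))
for r in range(b[:,1].min(),b[:,1].max()+1): print(r,b[b[:,1]==r][:,0].min(),b[b[:,1]==r][:,0].max(),end="; ")
print("mm/px", [(proj(c,(.4465,-.1185,.023))-proj(c,(.4365,-.1185,.023))).round(2),(proj(c,(.4365,-.1085,.023))-proj(c,(.4365,-.1185,.023))).round(2)])
```

```text
seen l r t b [305 177] [321 195]
[304.4 176.3] [321.2 196.3]
head [304.4 176.3] [321.2 190.7] plug tip [305.7 191.3] [311.4 196.3]
177 311 316; 178 308 318; 179 306 320; 180 305 321; 181 306 321; 182 306 321; 183 307 320; 184 306 320; 185 306 321; 186 306 320; 187 306 320; 188 307 319; 189 309 317; 190 309 314; 191 310 314; 192 310 314; 193 310 313; 194 310 313; 195 310 312; mm/px [array([-2.06,  1.63]), array([3.43, 1.03])]
```

send_rows([
  {"travel":[-0.6,1.2,27],"delta_rot":[0,0,0]},
  {"travel":[-0.4,0.8,20],"delta_rot":[0,0,0]},
  {"travel":[0,0,0],"delta_rot":[0,0,0]},
  {"travel":[0,0,0],"delta_rot":[0,0,0]},
])

```text
t: 8.75
position: [0.6054, -0.0802, 0.0697]
tool_rot: [-180.0, -0.0, 119.5]
force: [0.8, 0.5, 0.2]
gripper_width: 0.0503
gripper_force: 0.0
```

Run:
```python
from h import *
from cell import capture
plan((604.5,-80,15,119.7))
o=[]
for n,(x,y) in(("scene",(288,205)),):
    c=capture(n);np.savez("c_"+n,**c);f=c["frame"]; o.append(cv2.resize(f[y-50:y+50,x-60:x+60],None,fx=5,fy=5,interpolation=cv2.INTER_CUBIC))
cv2.imwrite("pics/a6.png",np.hstack(o))
```

```text
from [605.4 -80.2  69.7] [-180.    -0.   119.5] n 2
[0.3, -0.3, 27.4] [-0.0, -0.0, -0.002]
[0.3, -0.3, 27.4] [-0.0, -0.0, -0.002]
```

View pics/a6.png

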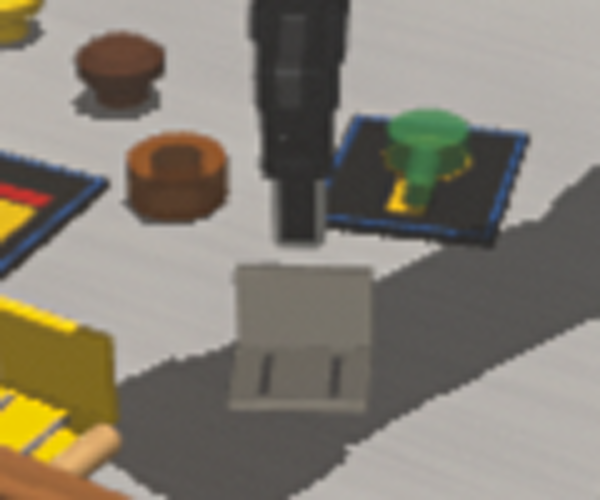

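Run:
```python
from h import *
def tipdir(c,o,h,name):
    H,S,V=hsv(c); m=(H>40)&(H<90)&(S>60)
    b=blob(m,proj(c,(o[0]/1e3,o[1]/1e3,h/1e3+.016)))
    k=np.zeros(m.shape,np.uint8); cv2.fillPoly(k,[b],1)
    yy,xx=np.where(k); P=ray(c,np.c_[xx,yy],(h+9)/1000)*1000-o
    # plug axis at z=h+9: silhouette of plug is centred on its axis
    for lo,hi in((28,52),(34,52)):
        q=P[(np.hypot(*P.T)>lo)&(np.hypot(*P.T)<hi)&(P[:,0]>0)]; v=q.mean(0); print(name,(lo,hi),len(q),"yaw",np.degrees(np.arctan2(v[1],v[0])).round(1))
for n in("top","scene"): tipdir(dict(np.load(n+"0.npz")),np.array([446,303]),0,n+" before")
for o in((436.5,-118.5),(436.5,-117)): tipdir(dict(np.load("c_scene.npz")),np.array(o),5,"scene after")
# bar on pad, same method
for n in("top","scene"):
    c=dict(np.load(n+"0.npz")); H,S,V=hsv(c); m=(H>15)&(H<38)&(S>120)&(V>90); b=blob(m,proj(c,(.4365,-.1185,.005)))
    k=np.zeros(m.shape,np.uint8); cv2.fillPoly(k,[b],1); yy,xx=np.where(k); P=ray(c,np.c_[xx,yy],.005)*1000-(436.5,-118.5)
    q=P[np.hypot(*P.T)>27]; v=q.mean(0); print(n,"bar yaw",np.degrees(np.arctan2(v[1],v[0])),len(q), "head mean",P[np.hypot(*P.T)<23].mean(0))
```

```text
top before (28, 52) 52 yaw 6.0
top before (34, 52) 39 yaw 5.6
scene before (28, 52) 46 yaw 5.2
scene before (34, 52) 31 yaw 5.0
scene after (28, 52) 31 yaw 29.0
scene after (34, 52) 18 yaw 27.9
scene after (28, 52) 29 yaw 26.6
scene after (34, 52) 19 yaw 26.8
top bar yaw 20.276504293685154 89 head mean [-0.19587545  0.07837199]
scene bar yaw 19.885341520149844 51 head mean [0.51051072 0.43847678]
```

The head is centred within about 1 mm, but the plug's yaw is about 27° where the bar is at 20°: the stopper lay at +5.5° before the grasp, not -2°. I go back and turn it by -7.3°.

```bash
python3 -c "
from h import *
plan((436.5,-118.5,80,206))"
```

```text
from [606.2 -80.2  70.4] [180.    0.  119.5] n 11
[4.6, -15.1, -0.9] [0.0, 0.0, -0.137]
[6.6, -14.4, -0.9] [0.0, 0.0, -0.137]
[8.5, -13.3, -0.9] [0.0, 0.0, -0.137]
[10.2, -12.1, -0.9] [0.0, 0.0, -0.137]
[11.8, -10.5, -0.9] [0.0, 0.0, -0.137]
[13.1, -8.8, -0.9] [0.0, 0.0, -0.137]
[14.2, -6.9, -0.9] [0.0, 0.0, -0.137]
[15.0, -4.9, -0.9] [0.0, 0.0, -0.137]
[15.6, -2.8, -0.9] [0.0, 0.0, -0.137]
[15.8, -0.7, -0.9] [0.0, 0.0, -0.137]
[15.7, 1.5, -0.9] [0.0, 0.0, -0.137]
```

send_rows([
  {"travel":[4.5,-15,-1],"delta_rot":[0,0,-0.137]},
  {"travel":[6.5,-14.5,-1],"delta_rot":[0,0,-0.137]},
  {"travel":[8.5,-13.5,-1],"delta_rot":[0,0,-0.137]},
  {"travel":[10,-12,-1],"delta_rot":[0,0,-0.137]},
  {"travel":[12,-10.5,-1],"delta_rot":[0,0,-0.137]},
], grip=62)

```text
t: 9.3
position: [0.5291, -0.0978, 0.0762]
tool_rot: [180.0, 0.1, 159.0]
force: [0.1, -1.1, -0.0]
gripper_width: 0.0619
gripper_force: 0.0
```

send_rows([
  {"travel":[13,-9,-1],"delta_rot":[0,0,-0.137]},
  {"travel":[14,-7,-1],"delta_rot":[0,0,-0.137]},
  {"travel":[15,-5,-1],"delta_rot":[0,0,-0.137]},
  {"travel":[15.5,-3,-1],"delta_rot":[0,0,-0.137]},
  {"travel":[16,-0.5,-1],"delta_rot":[0,0,-0.137]},
])

```text
t: 9.8
position: [0.4521, -0.1156, 0.081]
tool_rot: [-179.9, 0.1, -161.7]
force: [-0.2, -0.3, -0.1]
gripper_width: 0.0621
gripper_force: 0.0
```

send_rows([
  {"travel":[15.5,1.5,0],"delta_rot":[0,0,-0.137]},
  {"travel":[0,0,0],"delta_rot":[0,0,0]},
  {"travel":[0,0,0],"delta_rot":[0,0,0]},
  {"travel":[0,0,0],"delta_rot":[0,0,0]},
])

```text
t: 10.2
position: [0.438, -0.1182, 0.0802]
tool_rot: [-179.9, 0.1, -154.4]
force: [0.8, 0.2, -0.6]
gripper_width: 0.0622
gripper_force: 0.0
```

```bash
python3 -c "
from h import *
plan((436.5,-118.5,7,206))"
```

```text
from [ 438.  -118.2   80.2] [-1.799e+02  1.000e-01 -1.544e+02] n 2
[0.8, 0.3, 36.6] [-0.001, 0.001, -0.003]
[0.8, 0.2, 36.6] [-0.001, 0.001, -0.003]
```

send_rows([
  {"travel":[0.4,0,30],"delta_rot":[0,0,0]},
  {"travel":[0.4,0,30],"delta_rot":[0,0,0]},
  {"travel":[0,0,12.5],"delta_rot":[0,0,0]},
  {"travel":[0,0,0],"delta_rot":[0,0,0]},
  {"travel":[0,0,0],"delta_rot":[0,0,0]},
])

```text
t: 10.7
position: [0.4366, -0.1183, 0.0072]
tool_rot: [180.0, -0.0, -154.2]
force: [0.1, -0.4, -0.5]
gripper_width: 0.0619
gripper_force: 0.0
```

send_rows([
  {"travel":[0,0,0],"delta_rot":[0,0,0]},
  {"travel":[0,0,0],"delta_rot":[0,0,0]},
  {"travel":[0,0,0],"delta_rot":[0,0,0]},
  {"travel":[0,0,0],"delta_rot":[0,0,0]},
  {"travel":[0,0,0],"delta_rot":[0,0,0]},
], grip=34)

```text
t: 11.2
position: [0.437, -0.1186, 0.0082]
tool_rot: [-179.9, 0.1, -154.2]
force: [-0.7, -0.4, 7.6]
gripper_width: 0.0405
gripper_force: 34.9
```

send_rows([
  {"travel":[0,0,-3],"delta_rot":[0,0,0]},
  {"travel":[0,0,0],"delta_rot":[0,0,0.064]},
  {"travel":[0,0,0],"delta_rot":[0,0,0.063]},
  {"travel":[0,0,0],"delta_rot":[0,0,0]},
  {"travel":[0,0,0],"delta_rot":[0,0,0]},
])

```text
t: 11.7
position: [0.4361, -0.1186, 0.0104]
tool_rot: [-180.0, 0.0, -161.4]
force: [-0.6, -0.3, -0.9]
gripper_width: 0.0406
gripper_force: 35.4
```

```bash
python3 -c "
from h import *
plan((436.5,-118.5,7,198.3))"
```

```text
from [ 436.1 -118.6   10.4] [-180.     0.  -161.4] n 1
[-0.4, -0.0, 3.4] [-0.0, 0.0, 0.006]
```

send_rows([
  {"travel":[0,0,1.4],"delta_rot":[0,0,0]},
  {"travel":[0,0,1.2],"delta_rot":[0,0,0]},
  {"travel":[0,0,0],"delta_rot":[0,0,0]},
])

```text
t: 12.0
position: [0.4361, -0.1186, 0.0082]
tool_rot: [-180.0, 0.0, -161.4]
force: [-2.8, 1.2, 12.4]
gripper_width: 0.0403
gripper_force: 36.8
```

send_rows([
  {"travel":[0,0,0],"delta_rot":[0,0,0]},
  {"travel":[0,0,0],"delta_rot":[0,0,0]},
  {"travel":[0,0,0],"delta_rot":[0,0,0]},
  {"travel":[0,0,0],"delta_rot":[0,0,0]},
], grip=62)

```text
t: 12.4
position: [0.4359, -0.1186, 0.0073]
tool_rot: [180.0, -0.0, -161.5]
force: [0.6, 0.5, -0.0]
gripper_width: 0.0619
gripper_force: 0.0
```

send_rows([
  {"travel":[0,0,-10],"delta_rot":[0,0,0]},
  {"travel":[0,0,-30],"delta_rot":[0,0,0]},
  {"travel":[0,0,-35],"delta_rot":[0,0,0]},
  {"travel":[0,0,0],"delta_rot":[0,0,0]},
  {"travel":[0,0,0],"delta_rot":[0,0,0]},
])

```text
t: 12.9
position: [0.4367, -0.1187, 0.0837]
tool_rot: [-179.9, 0.1, -161.5]
force: [-0.6, -0.8, 0.3]
gripper_width: 0.0619
gripper_force: 0.0
```

```bash
python3 -c "
from h import *
plan((604.5,-80,80,119.7))"
```

```text
from [ 436.7 -118.7   83.7] [-1.799e+02  1.000e-01 -1.615e+02] n 10
[-17.1, -1.7, 0.4] [0.0, 0.0, 0.138]
[-17.2, 0.7, 0.4] [0.0, 0.0, 0.138]
[-16.9, 3.1, 0.4] [0.0, 0.0, 0.138]
[-16.4, 5.4, 0.4] [0.0, 0.0, 0.138]
[-15.5, 7.6, 0.4] [0.0, 0.0, 0.138]
[-14.3, 9.6, 0.4] [0.0, 0.0, 0.138]
[-12.8, 11.5, 0.4] [0.0, 0.0, 0.138]
[-11.2, 13.1, 0.4] [0.0, 0.0, 0.138]
[-9.2, 14.5, 0.4] [0.0, 0.0, 0.138]
[-7.2, 15.7, 0.4] [0.0, 0.0, 0.138]
```

send_rows([
  {"travel":[-17,-1.5,0],"delta_rot":[0,0,0.138]},
  {"travel":[-17,0.5,0],"delta_rot":[0,0,0.138]},
  {"travel":[-17,3,0],"delta_rot":[0,0,0.138]},
  {"travel":[-16.5,5.5,0],"delta_rot":[0,0,0.138]},
  {"travel":[-15.5,7.5,0],"delta_rot":[0,0,0.138]},
], grip=50)

```text
t: 13.4
position: [0.5195, -0.0991, 0.0813]
tool_rot: [-180.0, -0.1, 158.7]
force: [0.1, 0.5, -0.3]
gripper_width: 0.0503
gripper_force: 0.0
```

send_rows([
  {"travel":[-14.5,9.5,0],"delta_rot":[0,0,0.138]},
  {"travel":[-13,11.5,0],"delta_rot":[0,0,0.138]},
  {"travel":[-11,13,0],"delta_rot":[0,0,0.138]},
  {"travel":[-9,14.5,0],"delta_rot":[0,0,0.138]},
  {"travel":[-7,15.5,0],"delta_rot":[0,0,0.135]},
])

```text
t: 13.9
position: [0.6031, -0.0801, 0.0811]
tool_rot: [-179.9, -0.1, 119.3]
force: [0.6, 0.2, 0.1]
gripper_width: 0.05
gripper_force: 0.0
```

send_rows([
  {"travel":[0,0,0],"delta_rot":[0,0,0]},
  {"travel":[0,0,0],"delta_rot":[0,0,0]},
  {"travel":[0,0,0],"delta_rot":[0,0,0]},
])

```text
t: 14.2
position: [0.6021, -0.0807, 0.0818]
tool_rot: [-179.9, -0.0, 119.7]
force: [0.5, -1.1, 0.4]
gripper_width: 0.05
gripper_force: 0.0
```

```bash
cat >> h.py <<'E'
def tipdir(c,o,h,name):
    o=np.array(o); H,S,V=hsv(c); m=(H>40)&(H<90)&(S>60)
    b=blob(m,proj(c,(o[0]/1e3,o[1]/1e3,h/1e3+.016)))
    k=np.zeros(m.shape,np.uint8); cv2.fillPoly(k,[b],1)
    yy,xx=np.where(k); P=ray(c,np.c_[xx,yy],(h+9)/1000)*1000-o
    q=P[(np.hypot(*P.T)>31)&(np.hypot(*P.T)<52)&(P[:,0]>0)]; v=q.mean(0)
    print(name,"yaw",np.degrees(np.arctan2(v[1],v[0])).round(1),"bbox",b.min(0),b.max(0))
E
python3 - <<'E'
from h import *
from cell import capture
c=capture("scene"); np.savez("c_scene",**c); tipdir(c,(436.5,-118.5),5,"scene")
plan((604.5,-80,15,119.7))
E
```

```text
scene yaw 19.4 bbox [306 177] [322 195]
from [602.3 -80.8  82.1] [-179.9   -0.   119.7] n 2
[-0.2, 1.2, 33.5] [-0.001, -0.0, -0.0]
[-0.2, 1.2, 33.5] [-0.001, -0.0, -0.0]
```

The stopper's plug is now at 19.4°. I descend on the guard.

send_rows([
  {"travel":[-0.2,1.2,25],"delta_rot":[0,0,0]},
  {"travel":[-0.2,1.2,25],"delta_rot":[0,0,0]},
  {"travel":[0,0,16],"delta_rot":[0,0,0]},
  {"travel":[0,0,0],"delta_rot":[0,0,0]},
  {"travel":[0,0,0],"delta_rot":[0,0,0]},
])

```text
t: 14.75
position: [0.6056, -0.0799, 0.0168]
tool_rot: [-180.0, -0.0, 119.6]
force: [0.7, -0.3, 0.5]
gripper_width: 0.0501
gripper_force: 0.0
```

send_rows([
  {"travel":[0,0,0],"delta_rot":[0,0,0]},
  {"travel":[0,0,0],"delta_rot":[0,0,0]},
  {"travel":[0,0,0],"delta_rot":[0,0,0]},
  {"travel":[0,0,0],"delta_rot":[0,0,0]},
  {"travel":[0,0,0],"delta_rot":[0,0,0]},
], grip=2, force=40)

```text
t: 15.25
position: [0.6063, -0.0795, 0.0173]
tool_rot: [179.9, 0.0, 119.6]
force: [-1.4, 0.3, 6.1]
gripper_width: 0.0075
gripper_force: 44.1
```

Run:
```python
from h import *
from cell import capture
plan((604.5,-80,15,119.7))
c=capture("scene");np.savez("c_scene",**c);f=c["frame"]; x,y=300,205
cv2.imwrite("pics/a7.png",cv2.resize(f[y-50:y+50,x-60:x+60],None,fx=5,fy=5,interpolation=cv2.INTER_CUBIC))
```

```text
from [606.3 -79.5  17.3] [179.9   0.  119.6] n 1
[0.4, -1.8, 2.3] [0.001, 0.001, -0.001]
```

View pics/a7.png

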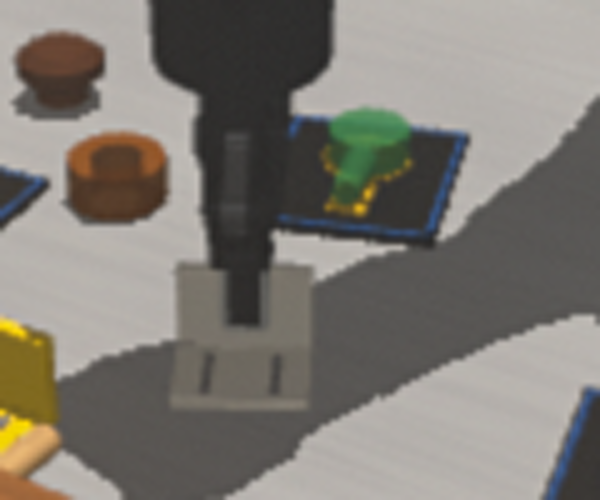

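The finger grips the leg at its middle (crop column 245, leg 177–313), and the stopper sits on its silhouette. I lift and carry.

send_rows([
  {"travel":[0,0,-8],"delta_rot":[0,0,0]},
  {"travel":[0,0,-25],"delta_rot":[0,0,0]},
  {"travel":[0,0,-35],"delta_rot":[0,0,0]},
  {"travel":[0,0,0],"delta_rot":[0,0,0]},
  {"travel":[0,0,0],"delta_rot":[0,0,0]},
])

```text
t: 15.8
position: [0.6061, -0.0794, 0.0855]
tool_rot: [179.9, 0.0, 119.6]
force: [-0.2, 0.4, -1.0]
gripper_width: 0.0073
gripper_force: 43.0
```

```bash
python3 -c "
from h import *
plan((574.5,-283,83,96.2))"
```

```text
from [606.1 -79.4  85.5] [179.9   0.  119.6] n 5
[-32.3, -25.6, 0.5] [0.0, 0.0, 0.082]
[-34.3, -22.9, 0.5] [0.0, 0.0, 0.082]
[-36.0, -20.0, 0.5] [0.0, 0.0, 0.082]
[-37.5, -17.0, 0.5] [0.0, 0.0, 0.082]
[-38.8, -13.9, 0.5] [0.0, 0.0, 0.082]
```

send_rows([
  {"travel":[-32.5,-25.5,0],"delta_rot":[0,0,0.082]},
  {"travel":[-34.5,-23,0],"delta_rot":[0,0,0.082]},
  {"travel":[-36,-20,0],"delta_rot":[0,0,0.082]},
  {"travel":[-37.5,-17,0],"delta_rot":[0,0,0.082]},
  {"travel":[-38.5,-14,0],"delta_rot":[0,0,0.082]},
])

```text
t: 16.3
position: [0.5728, -0.2842, 0.0831]
tool_rot: [-179.9, -0.1, 96.0]
force: [0.2, -0.2, -0.5]
gripper_width: 0.0071
gripper_force: 43.0
```

send_rows([
  {"travel":[0,0,15],"delta_rot":[0,0,0]},
  {"travel":[0,0,15],"delta_rot":[0,0,0]},
  {"travel":[0,0,0],"delta_rot":[0,0,0]},
  {"travel":[0,0,0],"delta_rot":[0,0,0]},
])

```text
t: 16.7
position: [0.574, -0.2811, 0.0533]
tool_rot: [-179.9, -0.1, 96.3]
force: [0.3, 0.6, 0.8]
gripper_width: 0.0071
gripper_force: 43.0
```

```bash
python3 -c "
from h import *
plan((574.5,-283,23,96.2))"
```

```text
from [ 574.  -281.1   53.3] [-1.799e+02 -1.000e-01  9.630e+01] n 1
[-2.0, 0.3, 30.3] [-0.002, -0.002, 0.001]
```

send_rows([
  {"travel":[-1.5,0.3,20],"delta_rot":[0,0,0]},
  {"travel":[0,0,7],"delta_rot":[0,0,0]},
  {"travel":[0,0,0],"delta_rot":[0,0,0]},
  {"travel":[0,0,0],"delta_rot":[0,0,0]},
  {"travel":[0,0,0],"delta_rot":[0,0,0]},
])

```text
t: 17.2
position: [0.5751, -0.2846, 0.0284]
tool_rot: [179.9, 0.0, 96.1]
force: [-0.1, -0.7, -0.6]
gripper_width: 0.0073
gripper_force: 43.0
```

Run:
```python
from h import *
from cell import capture
plan((574.5,-283,22.3,96.2))
o=[]
for n,(x,y) in(("top",(408,200)),("scene",(221,192))):
    c=capture(n);np.savez("c_"+n,**c);f=c["frame"]; o.append(cv2.resize(f[y-40:y+40,x-40:x+40],None,fx=5,fy=5,interpolation=cv2.INTER_CUBIC))
cv2.imwrite("pics/a8.png",np.hstack(o))
```

```text
from [ 575.1 -284.6   28.4] [179.9   0.   96.1] n 1
[1.7, -0.5, 6.1] [0.001, 0.0, -0.001]
```

View pics/a8.png

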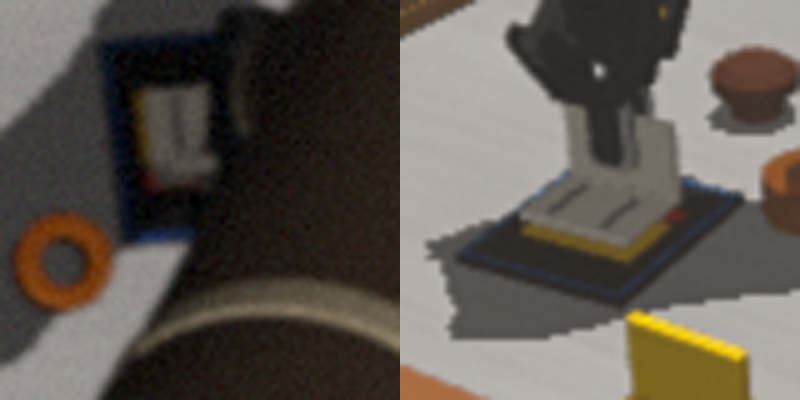

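In both views a strip of yellow, and the red stripe's end, shows on the guard's +y side, so it sits a few mm too far to -y. I quantify that.

Run:
```python
from h import *
c=dict(np.load("c_top.npz")); f=c["frame"].astype(int); H,S,V=hsv(c)
for r in range(180,196,2): print(r,[(k,int(S[r,k]),int(V[r,k])) for k in range(392,404)])
c=dict(np.load("c_top.npz"))
for k in(397.5,398,398.5): print(k,(ray(c,(k,186),.017)*1000).round(1))
a=np.radians(6.1); o=np.array([574.5,-283])
e=o+20*np.array([np.cos(a),np.sin(a)])+30*np.array([-np.sin(a),np.cos(a)]); print("wanted edge px",proj(c,(*e/1000,.017)),proj(c,(*e/1000,.005)))
c=dict(np.load("c_scene.npz"))
# leg top corners wanted (hover 6): y=+-30
for yy in(-30,30):
    p=o+yy*np.array([-np.sin(a),np.cos(a)]); q=p+46*np.array([np.cos(a),np.sin(a)]); print(yy,"legtop",proj(c,(*p/1000,.055)),"front z17",proj(c,(*q/1000,.017)),"z11",proj(c,(*q/1000,.011)))
```

```text
180 [(392, 255, 2), (393, 255, 2), (394, 255, 24), (395, 185, 58), (396, 126, 73), (397, 77, 80), (398, 50, 87), (399, 24, 85), (400, 43, 83), (401, 34, 76), (402, 20, 64), (403, 49, 67)]
182 [(392, 188, 19), (393, 36, 14), (394, 145, 30), (395, 249, 45), (396, 128, 72), (397, 71, 75), (398, 51, 85), (399, 29, 87), (400, 31, 82), (401, 35, 80), (402, 30, 69), (403, 16, 62)]
184 [(392, 93, 22), (393, 39, 13), (394, 134, 21), (395, 224, 41), (396, 147, 64), (397, 86, 77), (398, 37, 82), (399, 36, 86), (400, 35, 88), (401, 35, 80), (402, 39, 65), (403, 24, 64)]
186 [(392, 161, 19), (393, 77, 10), (394, 191, 8), (395, 230, 41), (396, 186, 63), (397, 109, 75), (398, 49, 83), (399, 36, 84), (400, 19, 82), (401, 27, 84), (402, 29, 70), (403, 27, 65)]
188 [(392, 209, 22), (393, 255, 8), (394, 64, 16), (395, 237, 28), (396, 196, 60), (397, 150, 75), (398, 66, 81), (399, 37, 83), (400, 38, 88), (401, 29, 89), (402, 35, 73), (403, 20, 63)]
190 [(392, 149, 24), (393, 150, 17), (394, 255, 7), (395, 234, 24), (396, 213, 49), (397, 126, 73), (398, 85, 75), (399, 44, 87), (400, 34, 83), (401, 34, 82), (402, 22, 81), (403, 26, 69)]
192 [(392, 148, 31), (393, 68, 15), (394, 191, 8), (395, 92, 25), (396, 199, 32), (397, 142, 52), (398, 84, 67), (399, 45, 73), (400, 31, 75), (401, 48, 74), (402, 46, 78), (403, 38, 81)]
194 [(392, 123, 27), (393, 219, 14), (394, 94, 19), (395, 48, 16), (396, 204, 20), (397, 143, 48), (398, 114, 58), (399, 51, 55), (400, 35, 58), (401, 37, 62), (402, 35, 65), (403, 41, 74)]
397.5 [[ 595.1 -252.4]]
398 [[ 595.2 -253.7]]
398.5 [[ 595.2 -254.9]]
wanted edge px [397.01804085 187.49778506] [396.04747363 188.28315896]
-30 legtop [214.26161697 171.69655036] front z17 [204.49357287 193.85365339] z11 [204.76904144 196.01516682]
30 legtop [235.31116418 176.91045406] front z17 [225.67648697 199.56925751] z11 [225.89557141 201.75524327]
```

The offset is only about 1.5 mm; the rest is parallax. I correct that, lower and release.

send_rows([
  {"travel":[1.6,-0.5,3],"delta_rot":[0,0,0]},
  {"travel":[0,0,2.2],"delta_rot":[0,0,0]},
  {"travel":[0,0,0.8],"delta_rot":[0,0,0]},
  {"travel":[0,0,0.4],"delta_rot":[0,0,0]},
  {"travel":[0,0,0],"delta_rot":[0,0,0]},
])

```text
t: 17.8
position: [0.5739, -0.2827, 0.0223]
tool_rot: [180.0, -0.1, 96.1]
force: [-4.2, 3.3, 11.7]
gripper_width: 0.007
gripper_force: 45.0
```

send_rows([
  {"travel":[0,0,0],"delta_rot":[0,0,0]},
  {"travel":[0,0,0],"delta_rot":[0,0,0]},
  {"travel":[0,0,0],"delta_rot":[0,0,0]},
  {"travel":[0,0,0],"delta_rot":[0,0,0]},
], grip=40)

```text
t: 18.2
position: [0.5738, -0.2831, 0.0208]
tool_rot: [-180.0, -0.0, 96.1]
force: [-0.2, -0.1, 0.1]
gripper_width: 0.0401
gripper_force: 0.0
```

send_rows([
  {"travel":[0,0,-20],"delta_rot":[0,0,0]},
  {"travel":[0,0,-40],"delta_rot":[0,0,0]},
  {"travel":[0,0,0],"delta_rot":[0,0,0]},
  {"travel":[0,0,0],"delta_rot":[0,0,0]},
])

```text
t: 18.6
position: [0.5745, -0.2833, 0.082]
tool_rot: [179.9, 0.0, 96.1]
force: [-0.4, 0.8, -0.8]
gripper_width: 0.0401
gripper_force: 0.0
```

```bash
python3 -c "
from h import *
plan((457.5,-295,80,90))"
```

```text
from [ 574.5 -283.3   82. ] [179.9   0.   96.1] n 3
[0.3, -39.2, 0.6] [0.001, 0.0, 0.036]
[-1.1, -39.2, 0.6] [0.001, 0.0, 0.036]
[-2.5, -39.1, 0.6] [0.001, 0.0, 0.036]
```

send_rows([
  {"travel":[0,-39,0],"delta_rot":[0,0,0.036]},
  {"travel":[-1,-39,0],"delta_rot":[0,0,0.036]},
  {"travel":[-2.5,-39,0],"delta_rot":[0,0,0.036]},
  {"travel":[0,0,0],"delta_rot":[0,0,0]},
  {"travel":[0,0,0],"delta_rot":[0,0,0]},
], grip=72)

```text
t: 19.1
position: [0.4566, -0.2947, 0.0805]
tool_rot: [-179.9, -0.0, 89.9]
force: [1.2, -0.4, -0.0]
gripper_width: 0.0722
gripper_force: 0.0
```

Run:
```python
from h import *
from cell import capture
plan((457.5,-295,4,90))
o=[]
c=capture("scene");np.savez("c_scene",**c);f=c["frame"];x,y=240,180
cv2.imwrite("pics/a9.png",cv2.resize(f[y-50:y+50,x-60:x+60],None,fx=5,fy=5,interpolation=cv2.INTER_CUBIC))
```

```text
from [ 456.6 -294.7   80.5] [-179.9   -0.    89.9] n 2
[-0.2, 0.5, 38.2] [-0.0, -0.0, -0.001]
[-0.2, 0.5, 38.2] [-0.0, -0.0, -0.001]
```

View pics/a9.png

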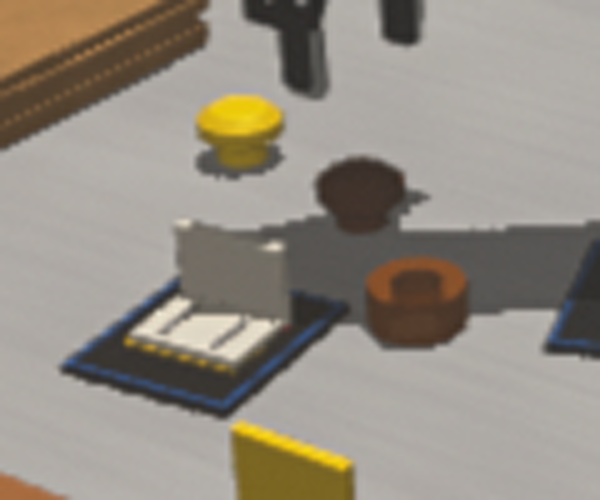

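The guard stands on its stripe with a thin, even yellow rim; the tape and the yellow knob are untouched. I descend on the large knob.

send_rows([
  {"travel":[0,0.5,30],"delta_rot":[0,0,0]},
  {"travel":[0,0.5,30],"delta_rot":[0,0,0]},
  {"travel":[0,0,16],"delta_rot":[0,0,0]},
  {"travel":[0,0,0],"delta_rot":[0,0,0]},
  {"travel":[0,0,0],"delta_rot":[0,0,0]},
])

```text
t: 19.65
position: [0.4591, -0.2947, 0.0048]
tool_rot: [-180.0, -0.0, 90.0]
force: [0.5, -0.8, 0.2]
gripper_width: 0.0721
gripper_force: 0.0
```

send_rows([
  {"travel":[0,0,0],"delta_rot":[0,0,0]},
  {"travel":[0,0,0],"delta_rot":[0,0,0]},
  {"travel":[0,0,0],"delta_rot":[0,0,0]},
  {"travel":[0,0,0],"delta_rot":[0,0,0]},
  {"travel":[0,0,0],"delta_rot":[0,0,0]},
], grip=40, force=35)

```text
t: 20.15
position: [0.4594, -0.2952, 0.0063]
tool_rot: [179.9, 0.0, 90.0]
force: [-0.5, 1.2, 6.7]
gripper_width: 0.0456
gripper_force: 35.8
```

send_rows([
  {"travel":[0,0,-8],"delta_rot":[0,0,0]},
  {"travel":[0,0,-25],"delta_rot":[0,0,0]},
  {"travel":[0,0,-35],"delta_rot":[0,0,0]},
  {"travel":[0,0,-30],"delta_rot":[0,0,0]},
  {"travel":[0,0,0],"delta_rot":[0,0,0]},
])

```text
t: 20.65
position: [0.4604, -0.2964, 0.1074]
tool_rot: [179.6, 0.2, 89.9]
force: [0.1, -0.4, -1.0]
gripper_width: 0.046
gripper_force: 36.1
```

```bash
python3 -c "
from h import *
plan((598.2,123,100,90))"
```

```text
from [ 460.4 -296.4  107.4] [179.6   0.2  89.9] n 10
[42.0, 13.7, 0.7] [0.001, 0.0, -0.0]
[42.0, 13.7, 0.7] [0.001, 0.0, -0.0]
[42.0, 13.7, 0.7] [0.001, 0.0, -0.0]
[42.0, 13.7, 0.7] [0.001, 0.0, -0.0]
[41.9, 13.7, 0.7] [0.001, 0.0, -0.0]
[41.9, 13.8, 0.7] [0.001, 0.0, -0.0]
[41.9, 13.8, 0.7] [0.001, 0.0, -0.0]
[41.9, 13.8, 0.7] [0.001, 0.0, -0.0]
[41.9, 13.8, 0.7] [0.001, 0.0, -0.0]
[41.9, 13.8, 0.7] [0.001, 0.0, -0.0]
```

send_rows([
  {"travel":[25,8,0],"delta_rot":[0,0,0]},
  {"travel":[42,14,0],"delta_rot":[0,0,0]},
  {"travel":[45,14.5,0],"delta_rot":[0,0,0]},
  {"travel":[45,14.5,0],"delta_rot":[0,0,0]},
  {"travel":[45,14.5,0],"delta_rot":[0,0,0]},
])

```text
t: 21.15
position: [0.524, -0.0911, 0.1029]
tool_rot: [-180.0, -0.0, 89.9]
force: [1.7, -0.5, -0.0]
gripper_width: 0.0457
gripper_force: 36.1
```

send_rows([
  {"travel":[45,14.5,0],"delta_rot":[0,0,0]},
  {"travel":[45,14.5,0],"delta_rot":[0,0,0]},
  {"travel":[45,14.5,0],"delta_rot":[0,0,0]},
  {"travel":[45,14.5,0],"delta_rot":[0,0,0]},
  {"travel":[37,14,0],"delta_rot":[0,0,0]},
])

```text
t: 21.65
position: [0.596, 0.1273, 0.1027]
tool_rot: [-180.0, -0.0, 90.1]
force: [0.0, -0.1, -0.1]
gripper_width: 0.0458
gripper_force: 36.1
```

send_rows([
  {"travel":[0,0,30],"delta_rot":[0,0,0]},
  {"travel":[0,0,20],"delta_rot":[0,0,0]},
  {"travel":[0,0,0],"delta_rot":[0,0,0]},
  {"travel":[0,0,0],"delta_rot":[0,0,0]},
])

```text
t: 22.05
position: [0.596, 0.1235, 0.053]
tool_rot: [-179.9, 0.0, 89.9]
force: [0.1, 0.3, -0.7]
gripper_width: 0.0458
gripper_force: 36.1
```

```bash
python3 -c "
from h import *
from cell import capture
plan((598.2,123,11.5,90))
c=capture('top');np.savez('c_top',**c);tipdir(c,(436.5,-118.5),5,'top')
c=capture('scene');np.savez('c_scene',**c);tipdir(c,(436.5,-118.5),5,'scene')
"
```

```text
from [596.  123.5  53. ] [-179.9    0.    89.9] n 1
[-0.5, 2.3, 41.5] [-0.001, 0.001, -0.002]
top yaw 16.2 bbox [336 229] [355 258]
scene yaw 19.0 bbox [306 177] [321 195]
```

send_rows([
  {"travel":[-0.3,2,25],"delta_rot":[0,0,0]},
  {"travel":[0,0,11],"delta_rot":[0,0,0]},
  {"travel":[0,0,0],"delta_rot":[0,0,0]},
  {"travel":[0,0,0],"delta_rot":[0,0,0]},
  {"travel":[0,0,0],"delta_rot":[0,0,0]},
])

```text
t: 22.65
position: [0.5989, 0.1237, 0.0181]
tool_rot: [179.9, -0.0, 89.9]
force: [0.4, -0.2, -0.5]
gripper_width: 0.0457
gripper_force: 36.1
```

Run:
```python
from h import *
from cell import capture
plan((598.2,123,11.5,90))
c=dict(np.load("c_top.npz")); H,S,V=hsv(c)
g=(H>40)&(H<90)&(S>70); s=proj(c,(.4365,-.1185,.023))
u,r=disc(c,g,s); print("stopper head",(ray(c,u,.023)*1000).round(1),r, (ray(c,blob(g,s),.023)*1000).min(0).round(1))
c=capture("scene"); H,S,V=hsv(c); b=blob((S>75)&(V<130)&(H<20),proj(c,(.598,.123,.03))); print("knob",b.min(0),b.max(0))
th=np.linspace(0,6.28,60)
P=np.array([proj(c,(.5982+.024*np.cos(t),.123+.024*np.sin(t),z)) for t in th for z in(.016+.0075,.025+.0075)]); print(P.min(0),P.max(0))
cv2.imwrite("pics/a10.png",np.hstack([cv2.resize(c["frame"][200:280,320:420],None,fx=4,fy=4,interpolation=2),cv2.resize(dict(np.load("c_top.npz"))["frame"][150:270,310:430][20:100],None,fx=3.3334,fy=4,interpolation=2)]))
```

```text
from [598.9 123.7  18.1] [179.9  -0.   89.9] n 1
[-0.7, -0.7, 6.6] [0.001, -0.0, -0.001]
stopper head [[ 432.1 -118.8]] 8.333333 [ 410.5 -141.8]
knob [375 234] [386 252]
[362.32249904 232.78564827] [386.54897069 250.55121374]
```

View pics/a10.png

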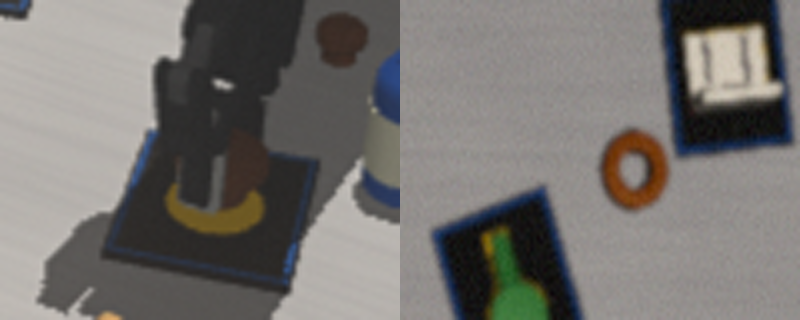

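The knob hovers over its disc. The top view shows the guard square on its rectangle, but the stopper about 4 mm short along the bar, which I will mend. I set the knob down first.

send_rows([
  {"travel":[-0.5,-0.7,4],"delta_rot":[0,0,0]},
  {"travel":[0,0,2],"delta_rot":[0,0,0]},
  {"travel":[0,0,1],"delta_rot":[0,0,0]},
  {"travel":[0,0,0.3],"delta_rot":[0,0,0]},
  {"travel":[0,0,0],"delta_rot":[0,0,0]},
])

```text
t: 23.2
position: [0.5976, 0.1232, 0.0112]
tool_rot: [180.0, -0.0, 89.9]
force: [-5.2, -0.7, 14.8]
gripper_width: 0.0455
gripper_force: 37.3
```

send_rows([
  {"travel":[0,0,0],"delta_rot":[0,0,0]},
  {"travel":[0,0,0],"delta_rot":[0,0,0]},
  {"travel":[0,0,0],"delta_rot":[0,0,0]},
  {"travel":[0,0,0],"delta_rot":[0,0,0]},
], grip=68)

```text
t: 23.6
position: [0.5975, 0.1232, 0.0095]
tool_rot: [-180.0, 0.0, 89.9]
force: [-0.2, -0.5, 0.3]
gripper_width: 0.0677
gripper_force: 0.0
```

send_rows([
  {"travel":[0,0,-15],"delta_rot":[0,0,0]},
  {"travel":[0,0,-40],"delta_rot":[0,0,0]},
  {"travel":[0,0,-40],"delta_rot":[0,0,0]},
  {"travel":[0,0,0],"delta_rot":[0,0,0]},
  {"travel":[0,0,0],"delta_rot":[0,0,0]},
])

```text
t: 24.1
position: [0.5984, 0.1235, 0.1067]
tool_rot: [179.8, -0.1, 89.9]
force: [0.5, 1.0, -0.8]
gripper_width: 0.0679
gripper_force: 0.0
```

```bash
python3 -c "
from h import *
plan((428,124.7,80,90))"
```

```text
from [598.4 123.5 106.7] [ 1.798e+02 -1.000e-01  8.990e+01] n 4
[0.3, -42.6, 6.6] [0.001, -0.0, -0.0]
[0.3, -42.6, 6.6] [0.001, -0.0, -0.0]
[0.3, -42.6, 6.6] [0.001, -0.0, -0.0]
[0.3, -42.6, 6.6] [0.001, -0.0, -0.0]
```

send_rows([
  {"travel":[0,-42.5,5],"delta_rot":[0,0,0]},
  {"travel":[0.5,-42.5,7],"delta_rot":[0,0,0]},
  {"travel":[0.3,-42.5,7],"delta_rot":[0,0,0]},
  {"travel":[0.3,-43,7],"delta_rot":[0,0,0]},
  {"travel":[0,0,0],"delta_rot":[0,0,0]},
], grip=55)

```text
t: 24.6
position: [0.4191, 0.1233, 0.0766]
tool_rot: [-179.4, 0.1, 90.0]
force: [0.9, 1.0, -0.1]
gripper_width: 0.0548
gripper_force: 0.0
```

send_rows([
  {"travel":[0,0,0],"delta_rot":[0,0,0]},
  {"travel":[0,0,0],"delta_rot":[0,0,0]},
])

```text
t: 24.8
position: [0.4281, 0.1246, 0.0789]
tool_rot: [179.9, 0.0, 89.9]
force: [0.2, 0.4, 0.2]
gripper_width: 0.0547
gripper_force: 0.0
```

```bash
cat >> h.py <<'E'
def knob(c,xy,z,name):
    "visible brown blob's enclosing circle on the plane of the widest part"
    H,S,V=hsv(c); b=blob(((H<20)|(H>170))&(S>75)&(V>8)&(V<130),proj(c,(xy[0]/1e3,xy[1]/1e3,z)))
    P=(ray(c,b,z)*1000).astype(np.float32); q,r=cv2.minEnclosingCircle(P); print(name,np.round(q,1),round(r,1),"bbox mid",((P.min(0)+P.max(0))/2).round(1))
E
python3 - <<'E'
from h import *
from cell import capture
plan((428,124.7,2.5,90))
c=capture("top"); np.savez("c_top",**c); knob(c,(598,123),.0255,"large top")
c=capture("scene"); np.savez("c_scene",**c); knob(c,(598,123),.0255,"large scene")
E
```

```text
from [428.1 124.6  78.9] [179.9   0.   89.9] n 2
[0.0, -0.1, 38.2] [0.0, 0.0, -0.0]
[0.0, -0.1, 38.2] [0.0, 0.0, -0.0]
large top [597.3 122.9] 30.5 bbox mid [597.3 127.9]
large scene [600.5 126.9] 34.9 bbox mid [600.6 122.9]
```

send_rows([
  {"travel":[0,0,30],"delta_rot":[0,0,0]},
  {"travel":[0,0,30],"delta_rot":[0,0,0]},
  {"travel":[0,0,15.5],"delta_rot":[0,0,0]},
  {"travel":[0,0,0],"delta_rot":[0,0,0]},
  {"travel":[0,0,0],"delta_rot":[0,0,0]},
])

```text
t: 25.4
position: [0.4277, 0.1241, 0.0033]
tool_rot: [-180.0, 0.0, 89.9]
force: [0.1, 0.2, -0.0]
gripper_width: 0.0549
gripper_force: 0.0
```

send_rows([
  {"travel":[0,0,0],"delta_rot":[0,0,0]},
  {"travel":[0,0,0],"delta_rot":[0,0,0]},
  {"travel":[0,0,0],"delta_rot":[0,0,0]},
  {"travel":[0,0,0],"delta_rot":[0,0,0]},
  {"travel":[0,0,0],"delta_rot":[0,0,0]},
], grip=22, force=30)

```text
t: 25.9
position: [0.428, 0.1248, 0.0043]
tool_rot: [179.9, -0.1, 89.9]
force: [-1.2, -0.7, 6.2]
gripper_width: 0.0275
gripper_force: 29.3
```

send_rows([
  {"travel":[0,0,-8],"delta_rot":[0,0,0]},
  {"travel":[0,0,-40],"delta_rot":[0,0,0]},
  {"travel":[0,0,-45],"delta_rot":[0,0,0]},
  {"travel":[0,0,-42],"delta_rot":[0,0,0]},
  {"travel":[0,0,0],"delta_rot":[0,0,0]},
])

```text
t: 26.4
position: [0.4301, 0.1254, 0.1437]
tool_rot: [179.5, -0.3, 89.9]
force: [0.7, 0.1, -0.8]
gripper_width: 0.028
gripper_force: 29.8
```

```bash
python3 -c "
from h import *
plan((613,322.4,135,125))"
```

```text
from [430.1 125.4 143.7] [179.5  -0.3  89.9] n 6
[32.9, 30.4, 1.9] [0.002, -0.0, -0.102]
[29.6, 33.6, 1.8] [0.002, -0.0, -0.102]
[26.0, 36.5, 1.7] [0.002, -0.0, -0.102]
[22.2, 38.9, 1.7] [0.002, -0.0, -0.102]
[18.1, 41.0, 1.6] [0.002, -0.0, -0.102]
[13.8, 42.6, 1.5] [0.002, -0.0, -0.102]
```

send_rows([
  {"travel":[20,18,0],"delta_rot":[0,0,0]},
  {"travel":[33,31,0],"delta_rot":[0,0,0]},
  {"travel":[33,31,0],"delta_rot":[0,0,0]},
  {"travel":[33,31,0],"delta_rot":[0,0,0]},
  {"travel":[33,31,0],"delta_rot":[0,0,0]},
])

```text
t: 26.9
position: [0.5699, 0.2778, 0.1383]
tool_rot: [-180.0, -0.0, 90.0]
force: [1.5, -0.4, -0.6]
gripper_width: 0.0275
gripper_force: 29.8
```

send_rows([
  {"travel":[30,28,0],"delta_rot":[0,0,0]},
  {"travel":[15,14,0],"delta_rot":[0,0,0]},
  {"travel":[0,0,40],"delta_rot":[0,0,0]},
  {"travel":[0,0,40],"delta_rot":[0,0,0]},
  {"travel":[0,0,0],"delta_rot":[0,0,0]},
])

```text
t: 27.4
position: [0.607, 0.3197, 0.0523]
tool_rot: [-179.5, 0.3, 90.0]
force: [-1.2, -0.3, -1.0]
gripper_width: 0.0281
gripper_force: 29.8
```

send_rows([
  {"travel":[0,0,0],"delta_rot":[0,0,0]},
  {"travel":[0,0,0],"delta_rot":[0,0,0]},
])

```text
t: 27.6
position: [0.6126, 0.3216, 0.0608]
tool_rot: [179.8, -0.1, 89.9]
force: [0.8, -0.2, 0.5]
gripper_width: 0.0277
gripper_force: 29.8
```

```bash
python3 -c "
from h import *
plan((613,322.4,9.5,90))"
```

```text
from [612.6 321.6  60.8] [ 1.798e+02 -1.000e-01  8.990e+01] n 2
[0.4, 0.1, 25.6] [0.001, -0.001, -0.001]
[0.4, 0.2, 25.6] [0.001, -0.001, -0.001]
```

send_rows([
  {"travel":[0.5,0,25],"delta_rot":[0,0,0]},
  {"travel":[0,0.3,17],"delta_rot":[0,0,0]},
  {"travel":[0,0,0],"delta_rot":[0,0,0]},
  {"travel":[0,0,0],"delta_rot":[0,0,0]},
  {"travel":[0,0,0],"delta_rot":[0,0,0]},
])

```text
t: 28.1
position: [0.6124, 0.322, 0.0176]
tool_rot: [179.9, -0.0, 89.9]
force: [0.6, -0.3, 0.0]
gripper_width: 0.0277
gripper_force: 29.8
```

```bash
python3 -c "
from h import *
plan((613,322.4,9.3,90))"
```

```text
from [612.4 322.   17.6] [179.9  -0.   89.9] n 1
[0.4, 0.6, 8.3] [0.002, -0.001, -0.001]
```

send_rows([
  {"travel":[0.4,0.5,5],"delta_rot":[0,0,0]},
  {"travel":[0,0,2],"delta_rot":[0,0,0]},
  {"travel":[0,0,1],"delta_rot":[0,0,0]},
  {"travel":[0,0,0.6],"delta_rot":[0,0,0]},
  {"travel":[0,0,0],"delta_rot":[0,0,0]},
])

```text
t: 28.6
position: [0.6124, 0.3225, 0.0094]
tool_rot: [180.0, -0.1, 89.9]
force: [-3.3, -1.8, 11.6]
gripper_width: 0.0278
gripper_force: 30.7
```

send_rows([
  {"travel":[0,0,0],"delta_rot":[0,0,0]},
  {"travel":[0,0,0],"delta_rot":[0,0,0]},
  {"travel":[0,0,0],"delta_rot":[0,0,0]},
  {"travel":[0,0,0],"delta_rot":[0,0,0]},
], grip=50)

```text
t: 29.0
position: [0.612, 0.3221, 0.0074]
tool_rot: [-180.0, 0.0, 89.9]
force: [-0.9, -0.9, 0.4]
gripper_width: 0.0499
gripper_force: 0.0
```

send_rows([
  {"travel":[0,0,-15],"delta_rot":[0,0,0]},
  {"travel":[0,0,-40],"delta_rot":[0,0,0]},
  {"travel":[0,0,-45],"delta_rot":[0,0,0]},
  {"travel":[0,0,-40],"delta_rot":[0,0,0]},
  {"travel":[0,0,0],"delta_rot":[0,0,0]},
])

```text
t: 29.5
position: [0.6157, 0.3233, 0.1558]
tool_rot: [179.4, -0.3, 89.9]
force: [0.6, -0.7, -0.3]
gripper_width: 0.0499
gripper_force: 0.0
```

Run:
```python
from h import *
from cell import capture
plan((400,250,145,110))
c=capture("top"); np.savez("c_top",**c)
H,S,V=hsv(c); g=(H>40)&(H<90)&(S>70); s=proj(c,(.4365,-.1185,.023))
u,r=disc(c,g,s); print("stopper head",(ray(c,u,.023)*1000).round(1),r); tipdir(c,(432.5,-118.5),5,"top")
tipdir(dict(np.load("c_scene.npz")),(432.5,-118.5),5,"scene")
```

```text
from [615.7 323.3 155.8] [179.4  -0.3  89.9] n 5
[-14.7, -43.1, 1.7] [0.002, -0.001, -0.07]
[-11.7, -44.1, 1.8] [0.002, -0.001, -0.07]
[-8.6, -44.8, 1.9] [0.002, -0.001, -0.07]
[-5.4, -45.3, 2.0] [0.002, -0.001, -0.07]
[-2.2, -45.5, 2.1] [0.002, -0.001, -0.07]
stopper head [[ 432.5 -118.7]] 8.295865
top yaw 14.6 bbox [337 229] [355 258]
scene yaw 19.3 bbox [306 177] [321 195]
```

All four are placed. I go back to shift the stopper about 3.7 mm towards +x.

```bash
python3 -c "
from h import *
plan((433.5,-118.7,80,200))"
```

```text
from [614.2 322.9 152.6] [179.6  -0.2  89.9] n 14
[-31.6, -12.9, 5.0] [0.001, 0.0, -0.137]
[-29.5, -17.1, 5.0] [0.001, 0.0, -0.137]
[-26.9, -21.0, 5.0] [0.001, 0.0, -0.137]
[-23.8, -24.4, 5.0] [0.001, 0.0, -0.137]
[-20.2, -27.5, 5.0] [0.001, 0.0, -0.137]
[-16.3, -30.0, 5.0] [0.001, 0.0, -0.137]
[-12.0, -31.9, 5.0] [0.001, 0.0, -0.137]
[-7.5, -33.3, 5.0] [0.001, 0.0, -0.137]
[-2.9, -34.0, 5.1] [0.001, 0.0, -0.137]
[1.8, -34.0, 5.1] [0.001, 0.0, -0.137]
[6.4, -33.5, 5.1] [0.001, 0.0, -0.137]
[10.9, -32.3, 5.1] [0.001, 0.0, -0.137]
[15.2, -30.5, 5.1] [0.001, 0.0, -0.137]
[19.3, -28.1, 5.2] [0.001, 0.0, -0.137]
```

send_rows([
  {"travel":[-31.5,-13,0],"delta_rot":[0,0,-0.137]},
  {"travel":[-29.5,-17,0],"delta_rot":[0,0,-0.137]},
  {"travel":[-27,-21,0],"delta_rot":[0,0,-0.137]},
  {"travel":[-24,-24.5,0],"delta_rot":[0,0,-0.137]},
  {"travel":[-20,-27.5,0],"delta_rot":[0,0,-0.137]},
], grip=62)

```text
t: 30.05
position: [0.5461, 0.1629, 0.1473]
tool_rot: [-179.9, -0.0, 129.5]
force: [0.0, -1.0, 0.0]
gripper_width: 0.0617
gripper_force: 0.0
```

send_rows([
  {"travel":[-16.5,-30,0],"delta_rot":[0,0,-0.137]},
  {"travel":[-12,-32,0],"delta_rot":[0,0,-0.137]},
  {"travel":[-7.5,-33.5,0],"delta_rot":[0,0,-0.137]},
  {"travel":[-3,-34,0],"delta_rot":[0,0,-0.137]},
  {"travel":[2,-34,0],"delta_rot":[0,0,-0.137]},
])

```text
t: 30.55
position: [0.481, 0.005, 0.1474]
tool_rot: [-180.0, -0.0, 168.8]
force: [-0.1, -1.7, 0.9]
gripper_width: 0.0617
gripper_force: 0.0
```

send_rows([
  {"travel":[6.5,-33.5,0],"delta_rot":[0,0,-0.137]},
  {"travel":[11,-32.5,15],"delta_rot":[0,0,-0.137]},
  {"travel":[15,-30.5,25],"delta_rot":[0,0,-0.137]},
  {"travel":[19.5,-28,30],"delta_rot":[0,0,-0.137]},
  {"travel":[0,0,0],"delta_rot":[0,0,0]},
])

```text
t: 31.05
position: [0.425, -0.1237, 0.0747]
tool_rot: [179.9, -0.4, -160.2]
force: [-0.8, 0.5, 0.5]
gripper_width: 0.0622
gripper_force: 0.0
```

send_rows([
  {"travel":[0,0,0],"delta_rot":[0,0,0]},
  {"travel":[0,0,0],"delta_rot":[0,0,0]},
])

```text
t: 31.25
position: [0.4307, -0.1191, 0.0781]
tool_rot: [180.0, 0.0, -160.2]
force: [-0.6, -0.9, 0.5]
gripper_width: 0.062
gripper_force: 0.0
```

Run:
```python
from h import *
from cell import capture
plan((433.5,-118.7,8,200))
c=capture("top"); np.savez("c_top",**c); f=c["frame"]
c=capture("scene"); np.savez("c_scene",**c); g=c["frame"]
cv2.imwrite("pics/a11.png",np.vstack([np.hstack([cv2.resize(f[150:220,140:290],None,fx=4,fy=4,interpolation=2)]),np.hstack([cv2.resize(g[225:315,340:510],(600,318),interpolation=2)])]))
```

```text
from [ 430.7 -119.1   78.1] [ 180.     0.  -160.2] n 2
[-1.3, -0.3, 35.0] [0.0, 0.0, -0.002]
[-1.4, -0.3, 35.0] [0.0, 0.0, -0.002]
```

send_rows([
  {"travel":[-1.3,0,30],"delta_rot":[0,0,0]},
  {"travel":[-1,-0.3,28],"delta_rot":[0,0,0]},
  {"travel":[0,0,11],"delta_rot":[0,0,0]},
  {"travel":[0,0,0],"delta_rot":[0,0,0]},
  {"travel":[0,0,0],"delta_rot":[0,0,0]},
])

```text
t: 31.85
position: [0.4328, -0.1191, 0.0093]
tool_rot: [-180.0, 0.0, -160.1]
force: [0.3, -0.1, 0.6]
gripper_width: 0.0622
gripper_force: 0.0
```

Run:
```python
from h import *
plan((433.5,-118.7,8,200))
# uncovered yellow around each knob, from the top: centroid of (yellow+knob) vs knob extents
c=dict(np.load("c_top.npz")); H,S,V=hsv(c)
for k,o,z in(("large",(598.2,123),.0255),("small",(613,322.4),.0215)):
    s=proj(c,(o[0]/1e3,o[1]/1e3,z)); x,y=map(int,s.round()); r=13
    for row in range(y-r,y+r+1,2): print(" ".join(f"{H[row,q]:3d}/{S[row,q]:3d}/{V[row,q]:3d}" for q in range(x-r,x+r+1,2)))
    print(s)
```

```text
from [ 432.8 -119.1    9.3] [-180.     0.  -160.1] n 1
[-0.8, 0.2, 1.3] [-0.0, 0.0, -0.002]
 90/ 35/ 22  15/ 81/ 19  10/ 59/ 13 143/ 64/ 16   0/ 30/ 17  60/ 26/ 20  68/ 60/ 17  30/ 57/ 18   8/ 73/ 14  60/ 28/ 18 170/ 90/ 17  40/ 85/  9 168/ 71/ 18 120/ 20/ 25
 70/ 51/ 15  40/ 90/ 17 160/ 33/ 23  80/ 85/ 18  13/105/ 17 135/ 27/ 19 170/ 45/ 17  15/ 28/ 18  30/ 13/ 19 140/ 59/ 13  30/ 16/ 16 110/ 35/ 22   8/ 64/ 16  15/ 39/ 13
150/ 70/ 11 158/ 68/ 15  30/ 49/ 21 156/ 80/ 16   0/ 81/ 19   3/102/ 25 178/151/ 27 174/143/ 25   6/111/ 23   6/255/ 15  68/ 49/ 21   0/ 14/ 18 120/ 13/ 20 120/ 26/ 20
 34/112/ 16  60/ 77/ 10   0/ 54/ 19  11/170/ 24  10/191/ 36   5/182/ 42  14/186/ 48  13/177/ 49  15/193/ 41  18/200/ 42  13/177/ 36  55/ 96/ 16 165/ 34/ 15 170/ 45/ 17
 40/ 85/  9 170/ 33/ 23   5/128/ 24   7/190/ 39  12/230/ 50  11/217/ 53   9/223/ 56   9/191/ 56  12/199/ 50   9/206/ 42  20/226/ 52  22/240/ 52  15/ 97/ 21   0/  0/ 20
 48/106/ 12  84/ 67/ 19   8/142/ 36  10/183/ 53   9/191/ 56   9/190/ 59   9/228/ 57  11/203/ 59  10/195/ 55   5/179/ 47  13/204/ 45  21/240/101  22/239/ 49  68/ 44/ 23

[... 3051 characters left out ...]

 38/204/ 10  60/ 39/ 13  30/ 34/ 15  30/ 18/ 14  70/ 45/ 17   5/ 77/ 20  24/124/ 33  17/170/ 39  19/181/ 48  20/177/ 36  42/ 61/ 21   0/  0/ 18  40/ 51/ 15  60/ 26/ 20
150/ 26/ 20  12/ 85/ 15  45/ 39/ 13  12/ 80/ 16 165/213/ 12 143/ 85/ 12   0/ 57/ 18  45/ 64/ 16  90/ 14/ 18  30/ 21/ 12  20/ 36/ 21 150/ 36/ 14  13/ 85/ 21  30/ 39/ 13
158/ 57/ 18  70/ 45/ 17  27/191/ 12  90/ 16/ 16  90/ 15/ 17 165/ 68/ 15  30/118/ 13  53/ 64/ 16   0/120/ 17  15/ 27/ 19  40/ 40/ 19 165/ 51/ 10 113/120/ 17  60/ 45/ 17
 30/ 57/ 18  15/ 26/ 20  30/ 38/ 20  40/ 59/ 13 160/ 43/ 18  30/ 16/ 16 150/ 67/ 19  30/ 23/ 11  20/ 43/ 18  77/112/ 16  20/ 48/ 16 169/ 97/ 21  45/ 34/ 15  75/ 49/ 21
[173.17811853 175.56813393]
```

```bash
cat >> h.py <<'E'
def knob2(c,o,z,name):
    H,S,V=hsv(c); s=proj(c,(o[0]/1e3,o[1]/1e3,z)); x,y=map(int,s.round()); m=np.zeros(H.shape,bool); m[y-13:y+14,x-13:x+14]=1
    w=m&((H<17)|(H>172))&(S>125)&(V>30); ye=m&(H>=17)&(H<35)&(S>140)&(V>30)
    n,l,st,ce=cv2.connectedComponentsWithStats(w.astype(np.uint8)); i=1+st[1:,4].argmax()
    k=(l==i)|ye
    print(name,"knob at",(ray(c,ce[i],z)*1000).round(1),"bbox",st[i],"D",(2*np.sqrt(st[i,4]/np.pi)*2.5).round(1),"wanted",o)
E
python3 - <<'E'
from h import *
c=dict(np.load("c_top.npz"))
knob2(c,(598.2,123),.0255,"large"); knob2(c,(613,322.4),.0215,"small")
c=dict(np.load("top0.npz")); knob2(c,(458,-294.7),.0205,"large0"); knob2(c,(428,124.7),.0165,"small0")
E
```

```text
large knob at [[597.4 125.6]] bbox [241 174  19  18 267] D 46.1 wanted (598.2, 123)
small knob at [[611.9 323.7]] bbox [167 170  12  14 110] D 29.6 wanted (613, 322.4)
large0 knob at [[ 457.4 -293.8]] bbox [407 232  17  17 229] D 42.7 wanted (458, -294.7)
small0 knob at [[428.1 124.5]] bbox [244 245  10  10  76] D 24.6 wanted (428, 124.7)
```

send_rows([
  {"travel":[-0.5,0,1],"delta_rot":[0,0,0]},
  {"travel":[0,0,0],"delta_rot":[0,0,0]},
])

```text
t: 32.05
position: [0.4336, -0.1193, 0.0086]
tool_rot: [-180.0, 0.1, -160.2]
force: [0.4, -0.1, 0.4]
gripper_width: 0.0618
gripper_force: 0.0
```

send_rows([
  {"travel":[0,0,0],"delta_rot":[0,0,0]},
  {"travel":[0,0,0],"delta_rot":[0,0,0]},
  {"travel":[0,0,0],"delta_rot":[0,0,0]},
  {"travel":[0,0,0],"delta_rot":[0,0,0]},
  {"travel":[0,0,0],"delta_rot":[0,0,0]},
], grip=34, force=35)

```text
t: 32.55
position: [0.4331, -0.1193, 0.0084]
tool_rot: [-180.0, 0.1, -160.2]
force: [-1.8, 0.4, 8.6]
gripper_width: 0.0405
gripper_force: 34.2
```

send_rows([
  {"travel":[0,0,-3],"delta_rot":[0,0,0]},
  {"travel":[-3.7,0.8,0],"delta_rot":[0,0,-0.025]},
  {"travel":[0,0,0],"delta_rot":[0,0,0]},
  {"travel":[0,0,0],"delta_rot":[0,0,0]},
  {"travel":[0,0,0],"delta_rot":[0,0,0]},
])

```text
t: 33.05
position: [0.4358, -0.1172, 0.0105]
tool_rot: [180.0, -0.0, -158.7]
force: [0.5, 0.4, -0.6]
gripper_width: 0.0403
gripper_force: 35.3
```

send_rows([
  {"travel":[-0.4,-1.8,0],"delta_rot":[0,0,0]},
  {"travel":[0,0,0],"delta_rot":[0,0,0]},
  {"travel":[0,0,1.3],"delta_rot":[0,0,0]},
  {"travel":[0,0,1.2],"delta_rot":[0,0,0]},
  {"travel":[0,0,0],"delta_rot":[0,0,0]},
])

```text
t: 33.55
position: [0.437, -0.1188, 0.0085]
tool_rot: [180.0, 0.0, -158.7]
force: [-2.7, 0.3, 6.7]
gripper_width: 0.0406
gripper_force: 36.2
```

send_rows([
  {"travel":[0,0,0],"delta_rot":[0,0,0]},
  {"travel":[0,0,0],"delta_rot":[0,0,0]},
  {"travel":[0,0,0],"delta_rot":[0,0,0]},
  {"travel":[0,0,0],"delta_rot":[0,0,0]},
], grip=62)

```text
t: 33.95
position: [0.437, -0.1187, 0.0081]
tool_rot: [180.0, -0.0, -158.7]
force: [0.8, -0.5, 0.0]
gripper_width: 0.062
gripper_force: 0.0
```

send_rows([
  {"travel":[0,0,-10],"delta_rot":[0,0,0]},
  {"travel":[0,0,-40],"delta_rot":[0,0,0]},
  {"travel":[0,0,-45],"delta_rot":[0,0,0]},
  {"travel":[0,0,0],"delta_rot":[0,0,0]},
  {"travel":[0,0,0],"delta_rot":[0,0,0]},
])

```text
t: 34.45
position: [0.4378, -0.1188, 0.1048]
tool_rot: [-179.9, 0.2, -158.7]
force: [0.8, -0.2, -0.6]
gripper_width: 0.0619
gripper_force: 0.0
```

```bash
python3 -c "
from h import *
plan((597.6,125.3,103,170))"
```

```text
from [ 437.8 -118.8  104.8] [-179.9    0.2 -158.7] n 7
[-33.9, 24.2, 0.3] [-0.0, 0.0, 0.078]
[-31.9, 26.8, 0.3] [-0.0, 0.0, 0.078]
[-29.7, 29.2, 0.3] [-0.0, 0.0, 0.078]
[-27.4, 31.4, 0.3] [-0.0, 0.0, 0.078]
[-24.9, 33.5, 0.3] [-0.0, 0.0, 0.078]
[-22.2, 35.3, 0.3] [-0.0, 0.0, 0.078]
[-19.4, 36.9, 0.3] [-0.0, 0.0, 0.078]
```

send_rows([
  {"travel":[-34,24,0],"delta_rot":[0,0,0.053]},
  {"travel":[-32.5,26,0],"delta_rot":[0,0,0.053]},
  {"travel":[-31,27.5,0],"delta_rot":[0,0,0.053]},
  {"travel":[-29.5,29,0],"delta_rot":[0,0,0.053]},
  {"travel":[-28,30.5,0],"delta_rot":[0,0,0.053]},
], grip=72)

```text
t: 34.95
position: [0.5507, 0.0559, 0.1019]
tool_rot: [-180.0, -0.1, -174.0]
force: [1.7, -0.4, 0.5]
gripper_width: 0.0716
gripper_force: 0.0
```

send_rows([
  {"travel":[-26.5,32,0],"delta_rot":[0,0,0.053]},
  {"travel":[-25,33.5,0],"delta_rot":[0,0,0.053]},
  {"travel":[0,0,0],"delta_rot":[0,0,0]},
  {"travel":[0,0,0],"delta_rot":[0,0,0]},
  {"travel":[0,0,0],"delta_rot":[0,0,0]},
])

```text
t: 35.45
position: [0.596, 0.1225, 0.1021]
tool_rot: [-179.9, -0.1, 180.0]
force: [0.9, -0.9, -0.1]
gripper_width: 0.0719
gripper_force: 0.0
```

Run:
```python
from h import *
from cell import capture
plan((598.2,122.5,12,180))
c=capture("top"); np.savez("c_top",**c)
H,S,V=hsv(c); g=(H>40)&(H<90)&(S>70); s=proj(c,(.4365,-.1185,.023))
u,r=disc(c,g,s); p=ray(c,u,.023)[0]*1000; print("stopper head",p.round(1),r); tipdir(c,p,5,"top")
c=capture("scene"); np.savez("c_scene",**c); tipdir(c,(436.5,-118.5),5,"scene")
```

```text
from [596.  122.5 102.1] [-1.799e+02 -1.000e-01  1.800e+02] n 2
[-1.2, 0.0, 45.0] [-0.001, -0.001, -0.0]
[-1.2, 0.0, 45.0] [-0.001, -0.001, -0.0]
stopper head [ 440.7 -116.4] 8.256331
top yaw 17.2 bbox [336 225] [354 254]
scene yaw 20.8 bbox [305 178] [321 196]
```

Run:
```python
from h import *
def asc(c,x0,x1,y0,y1):
    H,S,V=hsv(c)
    for r in range(y0,y1): print(r,"".join("G" if (40<H[r,k]<90 and S[r,k]>90 and V[r,k]>35) else "Y" if (15<H[r,k]<38 and S[r,k]>120 and V[r,k]>45) else "." if V[r,k]<55 else "-" for k in range(x0,x1)))
c=dict(np.load("c_top.npz")); asc(c,325,368,218,266)
c=dict(np.load("c_scene.npz")); asc(c,292,335,174,203)
```

```text
218 -------------------------------------------
219 -------------------------------------------
220 ------------------------...----------------
221 --------------------........---------------
222 -----------------...........---------------
223 --------------...............--------------
224 -----------..................--------------
225 --------.....................--------------
226 ------.......GGGG.............-------------
227 ---........GGGGG-Y............-------------
228 .........YYYGGGG-YY...........-------------
229 .........YYYGGGGGYY............------------
230 .........YYY-GGGGGY............------------
231 .........YYYYGGGGGG............------------
232 ..........YYYGGGGGGG............-----------
233 ..........YYYGGGGGGG............-----------
234 ...........YYGGGGGGG............-----------
235 ...........YYGGGGGGG.............----------
236 .............GGGGGGGG............----------
237 ............YYGGGGGGG.............---------
238 .............YGGGGGGGG............---------
239 -............YGGGGGGGGGGG.........---------
240 -............YGGGGGGGGGGGGG........-----
[... 1895 characters left out ...]
-GGGGGG---------------------
189 ----------------GGGGG----------------------
190 ----------------GGGGG----------------------
191 ---------------GGGGG--Y--------------------
192 ---------------G--GG--Y--------------------
193 ---------------------YY--------------------
194 --------------------YYY--------------------
195 --------------Y-----YY---------------------
196 -------------YYY---YYY---------------------
197 -------------------YY----------------------
198 -------------------------------------------
199 -------------------------------------------
200 -------.-----------------------------------
201 ---------------.---------------------------
202 ------------------------.------------------
```

Run:
```python
from h import *
c=dict(np.load("c_top.npz")); c0=dict(np.load("top0.npz"))
print(proj(c,(.4362,-.1182,.005)),proj(c,(.4362,-.1182,.023)),proj(c,(.4407,-.1164,.023)),np.abs(c["R"]-c0["R"]).max(),np.abs(c["t"]-c0["t"]).max())
def fit(c,z,R,m,seed,pad):
    b=blob(m,seed); P=ray(c,b,z)*1000; a=np.radians(19.9)
    # circle fit on the edge points away from the plug/bar
    d=P-pad; q=P[d@[np.cos(a),np.sin(a)]<4]
    for _ in range(3):
        x,*_=np.linalg.lstsq(np.c_[2*q,np.ones(len(q))],(q**2).sum(1),rcond=None); r=np.sqrt(x[2]+x[0]**2+x[1]**2)
    return x[:2].round(1),r.round(1)
H,S,V=hsv(c); print("head",fit(c,.023,21,(H>40)&(H<90)&(S>90)&(V>35),proj(c,(.4385,-.1182,.023)),(438.5,-118.2)))
H,S,V=hsv(c0); print("disc",fit(c0,.005,22,(H>15)&(H<38)&(S>120)&(V>50),proj(c,(.4362,-.1182,.005)),(436.2,-118.2)))
```

```text
[344.98724565 247.69366998] [345.54586402 247.57641876] [344.82896407 245.7477063 ] 0.0 0.0
head (array([ 442. , -116.6]), np.float64(21.4))
disc (array([ 435.6, -118.2]), np.float64(23.4))
```

The stopper head is now about 5 mm too far along +x. I centre the large knob first by a gentle squeeze along y, since the gripper is already above it, and then return to the stopper.

send_rows([
  {"travel":[-1,0,35],"delta_rot":[0,0,0]},
  {"travel":[-0.5,0,35],"delta_rot":[0,0,0]},
  {"travel":[0,0,19],"delta_rot":[0,0,0]},
  {"travel":[0,0,0],"delta_rot":[0,0,0]},
  {"travel":[0,0,0],"delta_rot":[0,0,0]},
])

```text
t: 36.05
position: [0.5987, 0.1231, 0.0146]
tool_rot: [-180.0, -0.0, 179.9]
force: [0.7, 0.8, 1.0]
gripper_width: 0.0718
gripper_force: 0.0
```

send_rows([
  {"travel":[0,0,0],"delta_rot":[0,0,0]},
  {"travel":[0,0,0],"delta_rot":[0,0,0]},
  {"travel":[0,0,0],"delta_rot":[0,0,0]},
  {"travel":[0,0,0],"delta_rot":[0,0,0]},
  {"travel":[0,0,0],"delta_rot":[0,0,0]},
], grip=44, force=20)

```text
t: 36.55
position: [0.5997, 0.124, 0.0159]
tool_rot: [180.0, 0.1, -180.0]
force: [-0.5, -1.3, 7.3]
gripper_width: 0.046
gripper_force: 20.2
```

```bash
python3 -c "
from h import *
plan((598.2,122.5,12,180))"
```

```text
from [599.7 124.   15.9] [ 1.8e+02  1.0e-01 -1.8e+02] n 1
[1.5, -1.5, 3.9] [0.001, 0.003, 0.0]
```

send_rows([
  {"travel":[0,0,-2.5],"delta_rot":[0,0,0]},
  {"travel":[0.5,-1.3,0],"delta_rot":[0,0,0]},
  {"travel":[0,0,0],"delta_rot":[0,0,0]},
  {"travel":[0,0,1.3],"delta_rot":[0,0,0]},
  {"travel":[0,0,1],"delta_rot":[0,0,0]},
])

```text
t: 37.05
position: [0.5983, 0.1227, 0.0157]
tool_rot: [180.0, 0.0, -180.0]
force: [-6.8, -1.6, 23.6]
gripper_width: 0.0462
gripper_force: 22.6
```

send_rows([
  {"travel":[0,0,0],"delta_rot":[0,0,0]},
  {"travel":[0,0,0],"delta_rot":[0,0,0]},
])

```text
t: 37.25
position: [0.5983, 0.1227, 0.0158]
tool_rot: [180.0, 0.0, -180.0]
force: [-4.9, -1.6, 14.7]
gripper_width: 0.046
gripper_force: 21.9
```

send_rows([
  {"travel":[0,0,0],"delta_rot":[0,0,0]},
  {"travel":[0,0,0],"delta_rot":[0,0,0]},
  {"travel":[0,0,0],"delta_rot":[0,0,0]},
  {"travel":[0,0,0],"delta_rot":[0,0,0]},
], grip=70)

```text
t: 37.65
position: [0.598, 0.1227, 0.0141]
tool_rot: [-180.0, -0.0, -180.0]
force: [-0.1, 0.7, 0.4]
gripper_width: 0.0701
gripper_force: 0.0
```

send_rows([
  {"travel":[0,0,-15],"delta_rot":[0,0,0]},
  {"travel":[0,0,-40],"delta_rot":[0,0,0]},
  {"travel":[0,0,-35],"delta_rot":[0,0,0]},
  {"travel":[0,0,0],"delta_rot":[0,0,0]},
])

```text
t: 38.05
position: [0.6015, 0.1232, 0.1106]
tool_rot: [179.9, 0.5, 180.0]
force: [0.6, 0.7, 0.4]
gripper_width: 0.0701
gripper_force: 0.0
```

```bash
python3 -c "
from h import *
plan((441.5,-117.3,80,200))"
```

```text
from [601.5 123.2 110.6] [179.9   0.5 180. ] n 7
[22.9, -34.4, 4.1] [0.0, 0.001, -0.05]
[24.6, -33.2, 4.1] [0.0, 0.001, -0.05]
[26.2, -31.9, 4.1] [0.0, 0.001, -0.05]
[27.7, -30.6, 4.2] [0.0, 0.001, -0.05]
[29.2, -29.2, 4.2] [0.0, 0.001, -0.05]
[30.6, -27.7, 4.3] [0.0, 0.001, -0.05]
[32.0, -26.1, 4.3] [0.0, 0.001, -0.05]
```

send_rows([
  {"travel":[23,-34.5,4],"delta_rot":[0,0,-0.05]},
  {"travel":[24.5,-33,4],"delta_rot":[0,0,-0.05]},
  {"travel":[26,-32,4],"delta_rot":[0,0,-0.05]},
  {"travel":[27.5,-30.5,4],"delta_rot":[0,0,-0.05]},
  {"travel":[29,-29,4],"delta_rot":[0,0,-0.05]},
], grip=62)

```text
t: 38.55
position: [0.4834, -0.0501, 0.0848]
tool_rot: [-180.0, 0.0, -165.5]
force: [0.1, -0.7, 0.6]
gripper_width: 0.0621
gripper_force: 0.0
```

send_rows([
  {"travel":[30.5,-27.5,4],"delta_rot":[0,0,-0.05]},
  {"travel":[30,-26,4],"delta_rot":[0,0,-0.05]},
  {"travel":[0,0,0],"delta_rot":[0,0,0]},
  {"travel":[0,0,0],"delta_rot":[0,0,0]},
  {"travel":[0,0,0],"delta_rot":[0,0,0]},
])

```text
t: 39.05
position: [0.4416, -0.116, 0.0768]
tool_rot: [-180.0, 0.1, -159.9]
force: [0.7, 0.5, -0.1]
gripper_width: 0.0619
gripper_force: 0.0
```

```bash
cat >> h.py <<'E'
def head(c,name,pad=(438,-118)):
    "circle fit to the stopper head's edge away from the plug, on the head's top plane"
    H,S,V=hsv(c); b=blob((H>40)&(H<90)&(S>90)&(V>35),proj(c,(pad[0]/1e3,pad[1]/1e3,.02))); P=ray(c,b,.023)*1000; d=P-pad; q=P[d@[.94,.34]<4]
    x,*_=np.linalg.lstsq(np.c_[2*q,np.ones(len(q))],(q**2).sum(1),rcond=None); print(name,"head",x[:2].round(1),"bbox",b.min(0),b.max(0))
E
python3 - <<'E'
from h import *
from cell import capture
plan((441.5,-117.3,9,200))
c=capture("top"); np.savez("c_top",**c); knob2(c,(598.2,123),.0255,"large"); knob2(c,(613,322.4),.0215,"small")
c=capture("scene"); np.savez("c_scene",**c)
H,S,V=hsv(c);
E
```

```text
from [ 441.6 -116.    76.8] [-1.800e+02  1.000e-01 -1.599e+02] n 2
[0.3, -0.6, 33.9] [-0.0, 0.001, 0.001]
[0.3, -0.6, 33.9] [-0.0, 0.001, 0.001]
large knob at [[595.1 124.9]] bbox [241 174  19  20 269] D 46.3 wanted (598.2, 123)
small knob at [[611.9 323.9]] bbox [167 171  12  11 109] D 29.5 wanted (613, 322.4)
```

send_rows([
  {"travel":[0.3,-0.6,30],"delta_rot":[0,0,0]},
  {"travel":[0.3,-0.6,27],"delta_rot":[0,0,0]},
  {"travel":[0,0,10.5],"delta_rot":[0,0,0]},
  {"travel":[0,0,0],"delta_rot":[0,0,0]},
  {"travel":[0,0,0],"delta_rot":[0,0,0]},
])

```text
t: 39.65
position: [0.441, -0.1178, 0.0093]
tool_rot: [180.0, 0.0, -159.9]
force: [0.5, 0.7, -0.1]
gripper_width: 0.062
gripper_force: 0.0
```

Run:
```python
from h import *
from cell import capture
plan((441.5,-117.3,8.5,200))
c=capture("scene"); head(c,"scene")
```

```text
from [ 441.  -117.8    9.3] [ 180.     0.  -159.9] n 1
[-0.7, 0.3, 0.8] [0.0, 0.0, 0.002]
scene head [ 441.5 -115.5] bbox [305 178] [320 192]
```

send_rows([
  {"travel":[0,0,0],"delta_rot":[0,0,0]},
  {"travel":[0,0,0],"delta_rot":[0,0,0]},
  {"travel":[0,0,0],"delta_rot":[0,0,0]},
  {"travel":[0,0,0],"delta_rot":[0,0,0]},
  {"travel":[0,0,0],"delta_rot":[0,0,0]},
], grip=36, force=45)

```text
t: 40.2
position: [0.4413, -0.1182, 0.0102]
tool_rot: [-180.0, 0.1, -159.9]
force: [-1.4, 0.3, 8.2]
gripper_width: 0.0401
gripper_force: 44.2
```

Run:
```python
from h import *
from cell import capture
plan((436.5,-118.8,8.5,200))
c=capture("scene"); head(c,"scene")
```

```text
from [ 441.3 -118.2   10.2] [-1.800e+02  1.000e-01 -1.599e+02] n 1
[4.7, 1.1, 1.7] [-0.001, 0.002, 0.001]
scene head [ 441.7 -117.2] bbox [305 178] [319 192]
```

send_rows([
  {"travel":[0,0,-3],"delta_rot":[0,0,0]},
  {"travel":[2.6,0.4,0],"delta_rot":[0,0,0]},
  {"travel":[2.6,0.4,0],"delta_rot":[0,0,0]},
  {"travel":[0,0,0],"delta_rot":[0,0,0]},
  {"travel":[0,0,0],"delta_rot":[0,0,0]},
])

```text
t: 40.75
position: [0.4351, -0.1192, 0.0118]
tool_rot: [180.0, -0.0, -159.9]
force: [-0.5, -0.3, 0.2]
gripper_width: 0.0403
gripper_force: 45.3
```

send_rows([
  {"travel":[0,0,1.3],"delta_rot":[0,0,0]},
  {"travel":[0,0,1.2],"delta_rot":[0,0,0]},
  {"travel":[0,0,0],"delta_rot":[0,0,0]},
  {"travel":[0,0,0],"delta_rot":[0,0,0]},
])

```text
t: 41.15
position: [0.4354, -0.1192, 0.0101]
tool_rot: [180.0, 0.0, -159.9]
force: [-3.2, 1.4, 15.6]
gripper_width: 0.0399
gripper_force: 47.1
```

Run:
```python
from h import *
from cell import capture
plan((436.5,-118.8,8.5,200))
c=capture("scene"); head(c,"scene")
```

```text
from [ 435.4 -119.2   10.1] [ 180.     0.  -159.9] n 1
[-1.1, 0.0, 1.6] [0.0, 0.0, 0.001]
scene head [ 435.8 -117.9] bbox [306 177] [320 191]
```

send_rows([
  {"travel":[0,0,-1],"delta_rot":[0,0,0]},
  {"travel":[0,0,0],"delta_rot":[0,0,0]},
  {"travel":[0,0,0],"delta_rot":[0,0,0]},
])

```text
t: 41.5
position: [0.4354, -0.1192, 0.0102]
tool_rot: [180.0, -0.0, -159.9]
force: [-0.3, 0.3, 0.3]
gripper_width: 0.0398
gripper_force: 45.5
```

send_rows([
  {"travel":[0,0,0],"delta_rot":[0,0,0]},
  {"travel":[0,0,0],"delta_rot":[0,0,0]},
  {"travel":[0,0,0],"delta_rot":[0,0,0]},
  {"travel":[0,0,0],"delta_rot":[0,0,0]},
], grip=62)

```text
t: 41.9
position: [0.4353, -0.1192, 0.0103]
tool_rot: [180.0, -0.0, -159.9]
force: [-0.1, -0.3, -0.9]
gripper_width: 0.0617
gripper_force: 0.0
```

Run:
```python
from h import *
from cell import capture
c=capture("scene"); head(c,"scene")
```

```text
scene head [ 436.  -117.2] bbox [306 177] [321 191]
```

send_rows([
  {"travel":[0,0,-10],"delta_rot":[0,0,0]},
  {"travel":[0,0,-20],"delta_rot":[0,0,0]},
  {"travel":[0,0,-40],"delta_rot":[0,0,0]},
  {"travel":[0,0,-45],"delta_rot":[0,0,0]},
  {"travel":[0,0,-10],"delta_rot":[0,0,0]},
])

```text
t: 42.45
position: [0.4376, -0.1198, 0.1402]
tool_rot: [-179.8, 0.4, -160.0]
force: [0.4, -0.0, -0.0]
gripper_width: 0.0619
gripper_force: 0.0
```

Run:
```python
from h import *
from cell import capture
c=capture("scene"); head(c,"scene")
plan((500,30,140,200))
```

```text
scene head [ 435.7 -116.5] bbox [306 177] [321 191]
from [ 437.6 -119.6  139.7] [-179.8    0.4 -159.9] n 4
[-27.5, 29.8, 0.0] [-0.001, 0.002, 0.0]
[-27.5, 29.8, -0.0] [-0.001, 0.002, 0.0]
[-27.5, 29.8, -0.0] [-0.001, 0.002, 0.0]
[-27.5, 29.8, -0.0] [-0.001, 0.002, 0.0]
```

send_rows([
  {"travel":[-6.5,40,-5],"delta_rot":[0,0,0]},
  {"travel":[-6.5,44,-5],"delta_rot":[0,0,0]},
  {"travel":[-6.5,44,-5],"delta_rot":[0,0,0]},
  {"travel":[-6.5,44,-5],"delta_rot":[0,0,0]},
  {"travel":[-6.5,44,-5],"delta_rot":[0,0,0]},
])

```text
t: 43.0
position: [0.3905, 0.0963, 0.16]
tool_rot: [180.0, -0.0, -159.9]
force: [0.9, -0.6, 0.6]
gripper_width: 0.0619
gripper_force: 0.0
```

send_rows([
  {"travel":[-6.5,44,-5],"delta_rot":[0,0,0]},
  {"travel":[-6.5,40,-5],"delta_rot":[0,0,0]},
  {"travel":[0,0,0],"delta_rot":[0,0,0]},
])

```text
t: 43.3
position: [0.3738, 0.1834, 0.1704]
tool_rot: [179.9, 0.0, -159.5]
force: [1.0, -0.6, -0.2]
gripper_width: 0.0622
gripper_force: 0.0
```

Run:
```python
from h import *
from cell import capture
t=capture("top"); s=capture("scene"); np.savez("c_top",**t)
head(t,"top"); head(s,"scene"); tipdir(t,(436,-118),5,"top"); tipdir(s,(436,-118),5,"scene")
knob2(t,(598.2,123),.0255,"large"); knob2(t,(613,322.4),.0215,"small")
z=lambda f,x,y:cv2.resize(f[y-33:y+33,x-33:x+33],(260,260),interpolation=2)
cv2.imwrite("pics/final.png",np.vstack([np.hstack([z(t["frame"],344,243),z(t["frame"],408,187),z(t["frame"],252,184)]),np.hstack([z(t["frame"],176,177),z(s["frame"],373,246),z(s["frame"],221,192)])]))
```

```text
top head [ 430.7 -119. ] bbox [337 230] [354 258]
scene head [ 436.2 -116.5] bbox [306 177] [321 191]
top yaw 19.1 bbox [337 230] [356 259]
scene yaw 19.4 bbox [306 177] [321 194]
large knob at [[595.5 124.8]] bbox [241 174  19  19 272] D 46.5 wanted (598.2, 123)
small knob at [[612.  323.9]] bbox [167 171  12  12 106] D 29.0 wanted (613, 322.4)
```

View pics/final.png

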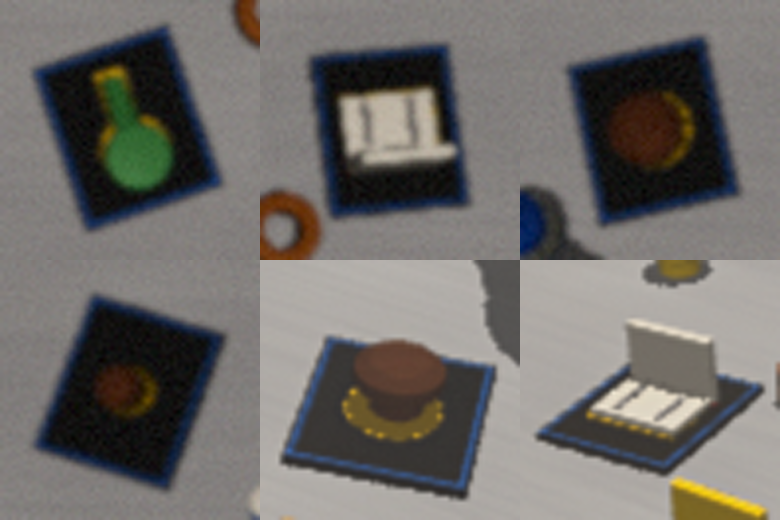

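The final crops show the guard and both knobs seated on their marks. The stopper is straight but about 4 mm short of the bar's end along x. I make one small corrective shift.

```bash
python3 -c "
from h import *
plan((432.5,-119,100,200))"
```

```text
from [374.4 178.5 169.7] [-1.800e+02 -1.000e-01 -1.598e+02] n 7
[6.9, -42.8, 10.0] [-0.0, -0.0, 0.001]
[6.9, -42.8, 10.0] [-0.0, -0.0, 0.001]
[6.8, -42.8, 10.0] [-0.0, -0.0, 0.001]
[6.8, -42.8, 10.0] [-0.0, -0.0, 0.001]
[6.8, -42.8, 10.0] [-0.0, -0.0, 0.001]
[6.8, -42.8, 10.0] [-0.0, -0.0, 0.001]
[6.8, -42.8, 10.0] [-0.0, -0.0, 0.001]
```

send_rows([
  {"travel":[7,-43,10],"delta_rot":[0,0,0]},
  {"travel":[7,-43,10],"delta_rot":[0,0,0]},
  {"travel":[7,-43,10],"delta_rot":[0,0,0]},
  {"travel":[7,-43,10],"delta_rot":[0,0,0]},
  {"travel":[6.5,-43,10],"delta_rot":[0,0,0]},
])

```text
t: 43.9
position: [0.4156, -0.039, 0.1196]
tool_rot: [-180.0, -0.1, -160.1]
force: [0.7, 1.2, 0.1]
gripper_width: 0.0618
gripper_force: 0.0
```

send_rows([
  {"travel":[6.5,-43,10],"delta_rot":[0,0,0]},
  {"travel":[6.5,-42,10],"delta_rot":[0,0,0]},
  {"travel":[0,0,0],"delta_rot":[0,0,0]},
  {"travel":[0,0,0],"delta_rot":[0,0,0]},
  {"travel":[0,0,0],"delta_rot":[0,0,0]},
])

```text
t: 44.4
position: [0.4327, -0.1197, 0.1001]
tool_rot: [180.0, -0.0, -160.0]
force: [-0.7, 0.5, 0.3]
gripper_width: 0.0622
gripper_force: 0.0
```

send_rows([
  {"travel":[0,0,30],"delta_rot":[0,0,0]},
  {"travel":[0,0,30],"delta_rot":[0,0,0]},
  {"travel":[0,0,0],"delta_rot":[0,0,0]},
  {"travel":[0,0,0],"delta_rot":[0,0,0]},
  {"travel":[0,0,0],"delta_rot":[0,0,0]},
])

```text
t: 44.9
position: [0.4342, -0.1195, 0.0416]
tool_rot: [-180.0, 0.1, -159.9]
force: [-0.4, -0.1, 1.2]
gripper_width: 0.062
gripper_force: 0.0
```

```bash
python3 -c "
from h import *
plan((432.5,-119,9,200))
from cell import capture
c=capture('scene'); head(c,'scene')"
```

```text
from [ 434.2 -119.5   41.6] [-1.800e+02  1.000e-01 -1.599e+02] n 1
[1.5, 1.1, 32.6] [-0.001, 0.001, 0.002]
scene head [ 436.1 -116.9] bbox [306 177] [321 191]
```

send_rows([
  {"travel":[0.5,0.5,22],"delta_rot":[0,0,0]},
  {"travel":[0,0,10],"delta_rot":[0,0,0]},
  {"travel":[0,0,0],"delta_rot":[0,0,0]},
  {"travel":[0,0,0],"delta_rot":[0,0,0]},
  {"travel":[0,0,0],"delta_rot":[0,0,0]},
])

```text
t: 45.45
position: [0.4333, -0.1197, 0.0091]
tool_rot: [-180.0, 0.1, -159.9]
force: [-0.8, -0.3, -0.1]
gripper_width: 0.062
gripper_force: 0.0
```

send_rows([
  {"travel":[0,0,0],"delta_rot":[0,0,0]},
  {"travel":[0,0,0],"delta_rot":[0,0,0]},
  {"travel":[0,0,0],"delta_rot":[0,0,0]},
  {"travel":[0,0,0],"delta_rot":[0,0,0]},
  {"travel":[0,0,0],"delta_rot":[0,0,0]},
], grip=36, force=35)

```text
t: 45.95
position: [0.4332, -0.1196, 0.0091]
tool_rot: [-180.0, 0.1, -159.9]
force: [-1.0, -0.5, 6.7]
gripper_width: 0.0405
gripper_force: 34.4
```

send_rows([
  {"travel":[0,0,-3],"delta_rot":[0,0,0]},
  {"travel":[-1.2,0,0],"delta_rot":[0,0,0]},
  {"travel":[-1.1,-0.3,0],"delta_rot":[0,0,0]},
  {"travel":[0,0,0],"delta_rot":[0,0,0]},
  {"travel":[0,0,0],"delta_rot":[0,0,0]},
])

```text
t: 46.45
position: [0.435, -0.119, 0.0113]
tool_rot: [180.0, -0.0, -159.9]
force: [-0.1, -0.4, -1.1]
gripper_width: 0.0403
gripper_force: 35.3
```

send_rows([
  {"travel":[0,0,1],"delta_rot":[0,0,0]},
  {"travel":[0,0,0.7],"delta_rot":[0,0,0]},
  {"travel":[0,0,0],"delta_rot":[0,0,0]},
  {"travel":[0,0,0],"delta_rot":[0,0,0]},
])

```text
t: 46.85
position: [0.435, -0.119, 0.0096]
tool_rot: [180.0, -0.0, -159.9]
force: [0.6, 0.2, -0.9]
gripper_width: 0.0405
gripper_force: 35.3
```

```bash
python3 -c "
from h import *
from cell import capture
c=capture('scene'); head(c,'scene')"
```

```text
scene head [ 437.1 -117.6] bbox [306 177] [320 192]
```

send_rows([
  {"travel":[0,0,0.6],"delta_rot":[0,0,0]},
  {"travel":[0,0,0.2],"delta_rot":[0,0,0]},
  {"travel":[0,0,0],"delta_rot":[0,0,0]},
])

```text
t: 47.2
position: [0.4351, -0.1191, 0.0092]
tool_rot: [-180.0, 0.0, -159.9]
force: [-0.9, 0.4, 4.7]
gripper_width: 0.0406
gripper_force: 36.0
```

send_rows([
  {"travel":[0,0,0],"delta_rot":[0,0,0]},
  {"travel":[0,0,0],"delta_rot":[0,0,0]},
  {"travel":[0,0,0],"delta_rot":[0,0,0]},
  {"travel":[0,0,0],"delta_rot":[0,0,0]},
], grip=62)

```text
t: 47.6
position: [0.4351, -0.1191, 0.0088]
tool_rot: [180.0, -0.0, -159.9]
force: [0.4, 1.2, -1.0]
gripper_width: 0.0619
gripper_force: 0.0
```

send_rows([
  {"travel":[0,0,-10],"delta_rot":[0,0,0]},
  {"travel":[0,0,-30],"delta_rot":[0,0,0]},
  {"travel":[0,0,-45],"delta_rot":[0,0,0]},
  {"travel":[0,0,-35],"delta_rot":[0,0,0]},
  {"travel":[0,0,-10],"delta_rot":[0,0,0]},
])

```text
t: 48.1
position: [0.4369, -0.1195, 0.143]
tool_rot: [-179.8, 0.3, -160.0]
force: [-0.1, -0.6, 0.3]
gripper_width: 0.0621
gripper_force: 0.0
```

send_rows([
  {"travel":[-6.5,40,-5],"delta_rot":[0,0,0]},
  {"travel":[-6.5,44,-5],"delta_rot":[0,0,0]},
  {"travel":[-6.5,44,-5],"delta_rot":[0,0,0]},
  {"travel":[-6.5,44,-5],"delta_rot":[0,0,0]},
  {"travel":[-6.5,44,-5],"delta_rot":[0,0,0]},
])

```text
t: 48.6
position: [0.3905, 0.0964, 0.1641]
tool_rot: [-180.0, -0.0, -159.9]
force: [0.9, 0.9, -0.5]
gripper_width: 0.0621
gripper_force: 0.0
```

send_rows([
  {"travel":[-6.5,44,0],"delta_rot":[0,0,0]},
  {"travel":[-6.5,40,0],"delta_rot":[0,0,0]},
  {"travel":[0,0,0],"delta_rot":[0,0,0]},
])

```text
t: 48.9
position: [0.3735, 0.1834, 0.1641]
tool_rot: [179.9, 0.0, -159.5]
force: [0.9, -0.7, 0.2]
gripper_width: 0.0623
gripper_force: 0.0
```

Run:
```python
from h import *
from cell import capture
t=capture("top"); s=capture("scene")
head(t,"top"); head(s,"scene"); tipdir(t,(436,-118),5,"top"); tipdir(s,(436,-118),5,"scene")
H,S,V=hsv(t)
for r in range(222,262): print(r,"".join("G" if (40<H[r,k]<90 and S[r,k]>90 and V[r,k]>35) else "Y" if (15<H[r,k]<38 and S[r,k]>120 and V[r,k]>45) else "." if V[r,k]<55 else "-" for k in range(325,368)))
```

```text
top head [ 432.5 -118.8] bbox [337 229] [354 257]
scene head [ 439.  -115.6] bbox [306 178] [321 191]
top yaw 20.7 bbox [337 229] [355 258]
scene yaw 18.9 bbox [306 177] [321 195]
222 -----------------............--------------
223 -------------................--------------
224 ----------...................--------------
225 --------......................-------------
226 ----...........Y..............-------------
227 -............YYYYY............-------------
228 ..........YYYYYYYY............-------------
229 .........YYYYGGGYYY............------------
230 .........YYYGGGG-YY............------------
231 ..........YYGGGGGYY............------------
232 ..........YY-GGGGGY.............-----------
233 ...........YYGGGGG..............-----------
234 ...........YYGGGGGGY.............----------
235 ............YGGGGGGYY............----------
236 .............GGGGGGGY............----------
237 .............GGGGGGGG.............---------
238 ..............GGGGGGGG............---------
239 ..............GGGGGGG..............--------
240 -............YGGGGGGGGG-.Y.........--------
241 -...
[... 299 characters left out ...]
GGGGGGGGGGGGGGG.......------
248 ---........Y-GGGGGGGGGGGGGGGGG........-----
249 ----.......YYGGGGGGGGGGGGGGGGG........-----
250 ----.......Y-GGGGGGGGGGGGGGGGG........-----
251 -----.......YGGGGGGGGGGGGGGGGG........-----
252 -----.......YGGGGGGGGGGGGGGGGG.........----
253 -----........GGGGGGGGGGGGGGGG..........----
254 ------........GGGGGGGGGGGGGG............---
255 ------........GGGGGGGGGGGGG............----
256 ------.........GGGGGGGGGGG...........------
257 ------...........GGGGGGGG.........---------
258 -------........................------------
259 -------......................--------------
260 --------..................-----------------
261 --------...............--------------------
```

The stopper is now within about 2–3 mm and 1° of its silhouette, and the other articles sit on their marks with the arm clear. I hand in.

```bash
python3 -c "
from cell import bot
print(bot.job_done())"
```

```text
the job is handed in; nothing more can be done
None
```

I placed all four articles on their pads the right way round, left the bottle and tape untouched, and handed the job in; by the cameras the stopper and large knob are within about 3 mm of their marks, the small knob and guard about 2 mm.

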